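# Change over the drying stand: dry pots off, oiled pots on, air back on

## Task

First turn the knurled collar of the drying stand to the blue mark (air off). With the air still off, change the pots: move the dry pale pots from the pegs to the tray, standing upside down as they are, and put every freshly oiled darker pot that lies on the bench upside down over a peg of its own, its rim flat on the board. Then turn the collar to the red mark and leave it clicked in there. Leave the wax tin, the brush and the sanding block where they are.

Things in the scene. Friction and masses are not known exactly. Their poses are not given: they have to be found in the camera images.
- stand: Fixed drying stand: plywood T-shaped board 18 mm thick: a bar 90 (x) x 270 (y) mm with three upright aluminium pegs in a row and, behind it, a tongue with a grey air housing 86 x 86 mm and the collar. Origin: centre of the bar's underside; x points across the board away from the robot, y along it to the left, z up; the deck is at z = 18 mm. Place and yaw vary.
- peg1 (a point): Foot of peg 1 on the deck (stand frame x = 0, y = 100 mm). Peg 20 mm diameter with a round top 55 mm above the deck; the pegs stand 100 mm apart.
- peg2 (a point): Foot of peg 2 on the deck (stand frame x = 0, y = 0 mm). Peg 20 mm diameter with a round top 55 mm above the deck; the pegs stand 100 mm apart.
- peg3 (a point): Foot of peg 3 on the deck (stand frame x = 0, y = -100 mm). Peg 20 mm diameter with a round top 55 mm above the deck; the pegs stand 100 mm apart.
- collar_center (a point): Point on the collar's upright axis at gripping height (68 mm above the stand's underside; stand frame x = 115, y = 0 mm). The collar is a black knurled ring, 58 mm diameter, 50 to 76 mm above the bench; the fixed barrel in it ends at 84 mm; under it a fixed aluminium flange, 86 mm diameter, top at 43 mm, carries the marks.
- pointer (a point): Outer top edge of the collar at its white pointer line, 29 mm from the axis; it turns with the collar.
- collar (a joint): Collar angle, rad, growing counter-clockwise seen from above. It clicks into six stops 0.524 rad apart, 0 to 2.618, end limits just past; 0.1 to 0.2 N m moves it on a stop; near a stop it centres itself when let go. Blue mark (air off) = 0, red mark (full air) = 2.094 (last stop but one), thin ticks at the rest. The pointer looks 105 degrees from the stand's x axis at 0, 225 degrees at red.
- oiled1: Oiled eight-sided pot, mid-brown wood, dark ring near its base: 56 mm across flats, 80 tall, straight, walls 5, floor 6, inside 46 across and 74 deep, about 0.11 kg. Origin: centre of its floor's outside; z runs along the axis from floor to open mouth, x and y square to flats. Starts lying on a flat on the bench, mouth roughly away from the robot. May be absent.
- oiled2: Oiled eight-sided pot, dark wood, pale ring near its base: 56 mm across flats, 80 tall, straight, walls 5, floor 6, inside 46 across and 74 deep, about 0.11 kg. Origin: centre of its floor's outside; z runs along the axis from floor to open mouth, x and y square to flats. Starts lying on a flat on the bench, mouth roughly away from the robot. May be absent.
- oiled3: Oiled eight-sided pot, dark wood, mid-brown ring near its base: 56 mm across flats, 80 tall, straight, walls 5, floor 6, inside 46 across and 74 deep, about 0.11 kg. Origin: centre of its floor's outside; z runs along the axis from floor to open mouth, x and y square to flats. Starts lying on a flat on the bench, mouth roughly away from the robot. May be absent.
- dry1: Dry pot, pale wood with a dark ring near its base, same shape, size and axes as the oiled pots (origin: centre of its floor's outside; z from floor to mouth). Starts upside down on one of the pegs, rim on the deck, origin 98 mm above the bench. May be absent.
- dry2: Dry pot, pale wood with a dark ring near its base, same shape, size and axes as the oiled pots (origin: centre of its floor's outside; z from floor to mouth). Starts upside down on one of the pegs, rim on the deck, origin 98 mm above the bench. May be absent.
- dry3: Dry pot, pale wood with a dark ring near its base, same shape, size and axes as the oiled pots (origin: centre of its floor's outside; z from floor to mouth). Starts upside down on one of the pegs, rim on the deck, origin 98 mm above the bench. May be absent.
- tray: Fixed flat wooden tray for the dry pots, 110 (x) x 260 (y) mm outside, 100 x 250 inside, rim 16 mm high, floor 5 mm thick with grey felt. Origin: centre of its underside; x away from the robot, y along it to the left. Three pots fit side by side along y, 75 mm apart. Place and yaw vary.
- wax_tin: Bystander: round metal tin of dark red wax; origin at the centre of its underside. Leave it alone.
- bench_brush: Bystander: bench brush with bristles; origin at the centre of its underside. Leave it alone.
- sand_block: Bystander: dark brown sanding block; origin at the centre of its underside. Leave it alone.
Things that resemble listed ones, but are neither listed nor needed, are in the scene too. Leave any pink look-alike of the oiled1 alone.

How it is judged:
By the outcome, as a careful person would: the job done as asked, in the order asked, and still so for the second after the job is handed in, with the robot touching nothing.
Of oiled1, oiled2, oiled3 only 2 to 3 are there at a start; the rules pass over those that are not, and their reading is None.
Of dry1, dry2, dry3 only 2 to 3 are there at a start; the rules pass over those that are not, and their reading is None.
At some moment in a run one of oiled1, oiled2, oiled3 may be knocked a few centimetres aside while the robot is not near it.
It also fails if it takes over 210 s, if anything falls off the work surface, if the arm or the gripper's body presses on something with over 40 N, if the wrist force passes 120 N, or if a joint passes its speed limit or range.

## Robot

A 7-joint arm with a two-finger parallel gripper is mounted at the origin on a cart in front of the work surface, level with it; the furniture and walls round the work are solid. World frame = base frame: x ahead of the robot, y to its left, z up, the work surface at z = 0. Lengths are in m, angles in rad, forces in N, time in s.
With the tool pointing down it reaches from about 0.4 to 0.85 m from the base axis. Payload 10.4 kg.
Tool frame: the origin (TCP) lies midway between the tips of the shut fingers; the grasp point (between the pads) lies 19 mm behind it; z points along the fingers, y is the direction in which the jaws open and shut (so a half turn about z gives the same grasp; the last joint's range is limited). The gripper opens to 85 mm and grips with 20 to 120 N. Pads are 22 mm wide; open, the fingers measure 114 mm over their backs; the gripper's body (76 mm by 85 mm) begins 54 mm behind the grasp point. The pads swing forward as they close: fully open they stand 13 mm farther back than shut.
Start: joints at [1.204, 0.332, -0.065, 1.46, 0.022, 1.35, -0.088], TCP at [0.211, -0.588, 0.231] pointing down, gripper open.
Joint ranges: [-2.6, 2.6], [-0.5, 2.12], [-1.47, 1.34], [0.16, 2.42], [-1.27, 4.41], [0.06, 2.06], [-2.6, 2.6]. Speed limits (rad/s): [2.22, 2.22, 2.79, 2.79, 3.14, 3.14, 3.14].

## Interface

Orientations are given as a unit quaternion [x, y, z, w].
In Python, from workcell import get_obs, camera, calibration, hand_in gives the robot as it stands.
- The arm moves only by the shell command python3 -m handwheel 'ROWS' [FORCE]. ROWS is JSON, a list of rows, each an object with "jaw": the finger opening in mm, from 0 to 85.4; "delta_pos": the shift along the tool's x, y, z scaled (see below), a list of three; "turn": the turn about the tool's z scaled (see below). In form: [{"jaw": jaw, "delta_pos": [tx, ty, tz], "turn": turn}, ...]. A call has 1 to 10 rows; each row is the pose to reach, as a shift and turn from the pose commanded when the call began, along the tool's axes at that moment, turning the shorter way round; what a row does not reach only later rows make up. The controller multiplies each number of a shift by 1 m and each number of a turn by pi rad. A row lasts 1/12 s, in which the tool goes at most 41.7 mm and 7.16 degrees, less where a joint would pass 70% of its speed; a pose out of reach is approached as far as the arm can. A call with a number of a shift or a turn outside -1 to 1 is refused whole. A call with a gripper value outside its range is refused whole. The fingers move at their own pace and stop on an object; FORCE is the grip in N (left out, the last holds). Time passes only in rows, so rows that repeat a pose let the fingers close. It gives the time, the measured TCP pose, the force and the opening at its end, in the units of the state.
- get_obs(): the state, without advancing time (a new reading comes with each control period).
- camera(name): name is "scene" or "top" or "wrist"; returns the picture (384x512x3 uint8, red, green, blue); there is no depth.
- calibration(name): a dict with "mtx" (3x3 intrinsics, pixels), "dist_coeffs" ([k1, k2, p1, p2, k3] as OpenCV has them; the pictures are not rectified), "rvec" (rotation vector, rad) and "tvec" (3), from world to camera coordinates, as OpenCV has them. Camera axes: x right, y down, z forward; pixel columns grow to the right and rows downward; lengths in m; the calibration is good to about 2 mm. A picture is of the moment at which its call begins: read the wrist's pose just before it. calibration takes no time and is no camera call; for the wrist camera it gives the pose at the moment of the call.
- hand_in(): hands the job in, once; it reports no verdict.
The state is a dict: "clock": time; "joint_pos": joint angles; "joint_velocities": joint speeds; "tau": joint torques, N m; "position": TCP position; "ee_rot": TCP orientation; "ft_force": force on the tool from outside, world axes, zero at the start; "torque": the same for the moment, N m; "grip_width": opening from 0.0 (shut) to 1.0 (fully open).
Only numpy, scipy, OpenCV 4.12 (cv2) and the standard library are available. Lean on these libraries where they do the work, as an engineer would, in place of code of your own. Each camera call takes 0.05 s, during which the arm holds its last target.

## Working session

There is one attempt and no reset: what is moved stays moved. The work goes in short steps, Python scripts to look and compute and a shell command to move; the robot and the scene stay as the last step left them, time stands still between calls to the robot, and variables do not carry over. Pictures are saved under pics/ and viewed, and the job is handed in when it is done.

```bash
ls; mkdir -p pics; python3 - <<'E'
from workcell import *
import cv2
o=get_obs(); print({k:(v if not hasattr(v,'__len__') else [round(float(x),4) for x in v]) for k,v in o.items()})
for n in ["scene","top","wrist"]:
    cv2.imwrite(f"pics/{n}0.png",cv2.cvtColor(camera(n),cv2.COLOR_RGB2BGR))
    print(n,calibration(n))
E
```

```text
pics
{'clock': 0.0, 'joint_pos': [1.2044, 0.3329, -0.0647, 1.461, 0.0216, 1.3499, -0.0885], 'joint_velocities': [-0.0003, 0.0004, -0.0017, 0.0016, -0.0008, -0.0005, -0.001], 'tau': [-0.0014, -62.5439, 0.0485, -39.1608, 0.0162, 0.0099, -0.0], 'position': [0.2105, -0.5881, 0.2305], 'ee_rot': [0.9853, 0.1711, -0.0001, -0.0007], 'ft_force': [0.7005, 0.1896, 0.8483], 'torque': [-0.0012, 0.0218, -0.0522], 'grip_width': 1.0023705963375562}
scene {'mtx': array([[459.27286632,   0.        , 260.27791537],
       [  0.        , 459.27286632, 185.85345165],
       [  0.        ,   0.        ,   1.        ]]), 'dist_coeffs': array([-0.06092365,  0.        ,  0.        ,  0.        ,  0.        ]), 'rvec': array([ 0.66871287, -2.38297051,  1.42602611]), 'tvec': array([0.48141242, 0.19581366, 1.37807195])}
top {'mtx': array([[458.26524676,   0.        , 254.62600669],
       [  0.        , 458.26524676, 191.87545754],
       [  0.        ,   0.        ,   1.        ]]), 'dist_coeffs': array([-0.01571139,  0.        ,  0.        ,  0.        ,  0.        ]), 'rvec': array([ 2.20860727, -2.1691493 ,  0.04280066]), 'tvec': array([0.03879311, 0.50095573, 1.44380624])}
wrist {'mtx': array([[271.1161447 ,   0.        , 257.70655383],
       [  0.        , 271.1161447 , 197.74779087],
       [  0.        ,   0.        ,   1.        ]]), 'dist_coeffs': array([-0.03550146,  0.        ,  0.        ,  0.        ,  0.        ]), 'rvec': array([-2.3779736 ,  1.67439888,  0.23280541]), 'tvec': array([-0.62468842, -0.0350639 ,  0.37909042])}
```

View pics/scene0.png

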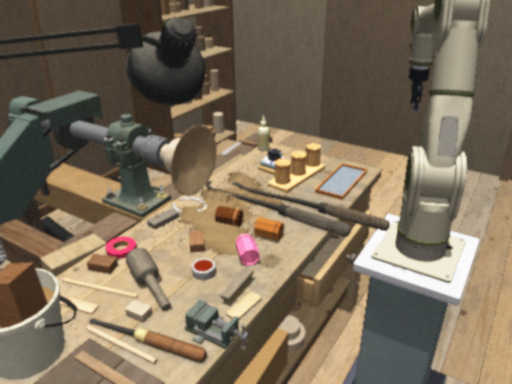

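View pics/top0.png

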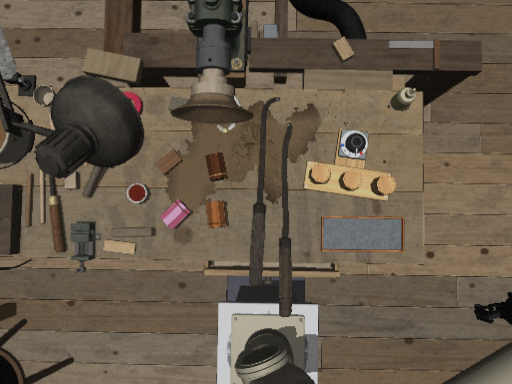

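View pics/wrist0.png

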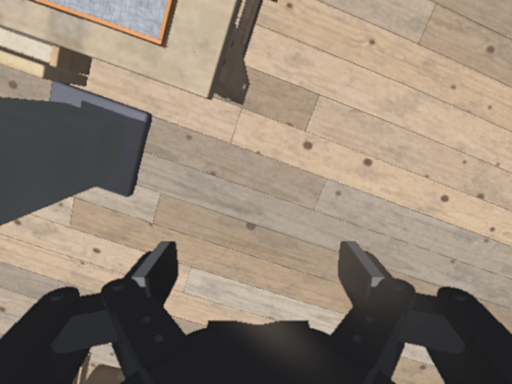

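```bash
cat > h.py <<'E'
from workcell import *
import cv2, numpy as np
from scipy.spatial.transform import Rotation as R
def ray(n,uv,z,c=None):
    c=c or calibration(n); p=cv2.undistortPoints(np.array([[uv]],float),c['mtx'],c['dist_coeffs'])[0,0]
    Rm=cv2.Rodrigues(c['rvec'])[0]; o=-Rm.T@c['tvec']; d=Rm.T@np.array([p[0],p[1],1.])
    return o+d*(z-o[2])/d[2]
def proj(n,X,c=None):
    c=c or calibration(n); return cv2.projectPoints(np.array(X,float).reshape(-1,3),c['rvec'],c['tvec'],c['mtx'],c['dist_coeffs'])[0][:,0]
def snap(n,f,box=None,s=1):
    im=cv2.cvtColor(camera(n),cv2.COLOR_RGB2BGR); cv2.imwrite(f'pics/{f}_full.png',im)
    if box: im=im[box[1]:box[3],box[0]:box[2]]
    if s!=1: im=cv2.resize(im,None,fx=s,fy=s,interpolation=cv2.INTER_CUBIC)
    cv2.imwrite(f'pics/{f}.png',im); return im
def yaw():
    q=get_obs()['ee_rot']; m=R.from_quat(q).as_matrix(); return np.arctan2(m[1,1],m[0,1])
def st():
    o=get_obs(); m=R.from_quat(o['ee_rot']).as_matrix()
    print('t%.2f'%o['clock'],'pos',np.round(o['position'],4),'jawdir deg %.1f'%np.degrees(yaw()),'x',np.round(m[:,0],3),'z',np.round(m[:,2],3),'F',np.round(o['ft_force'],1),'grip %.3f'%o['grip_width'],'j',np.round(o['joint_pos'],2))
def go(target,jawdeg=None,):
    """rows for shift to world target pos of TCP (mm), in tool axes at now; turn so jaw axis direction = jawdeg mod 180"""
    o=get_obs(); m=R.from_quat(o['ee_rot']).as_matrix()
    d=m.T@(np.array(target)-o['position']); out=[np.round(d,4)]
    if jawdeg is not None:
        a=(jawdeg-np.degrees(yaw())+90)%180-90
        out.append(('turn(tool z, down => negative of world)',round(-a/180,4),'deg world',round(a,1)))
    print(*out)
E
python3 - <<'E'
import cv2
im=cv2.imread('pics/top0.png')
for f,b in [('a',(290,110,430,260)),('b',(120,130,260,260))]:
    cv2.imwrite(f'pics/top0{f}.png',cv2.resize(im[b[1]:b[3],b[0]:b[2]],None,fx=4,fy=4,interpolation=cv2.INTER_CUBIC)[:600])
im=cv2.imread('pics/scene0.png')
cv2.imwrite(f'pics/scene0a.png',cv2.resize(im[110:280,190:390],None,fx=3.5,fy=3.5,interpolation=cv2.INTER_CUBIC)[:600])
E
```

```text
(no output)
```

View pics/top0a.png

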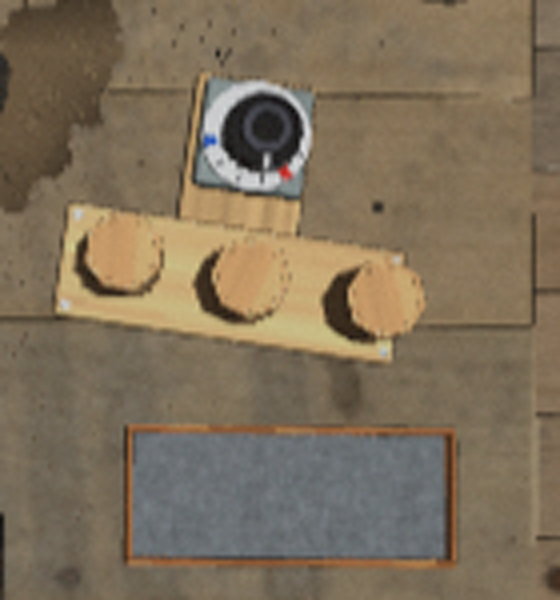

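View pics/top0b.png

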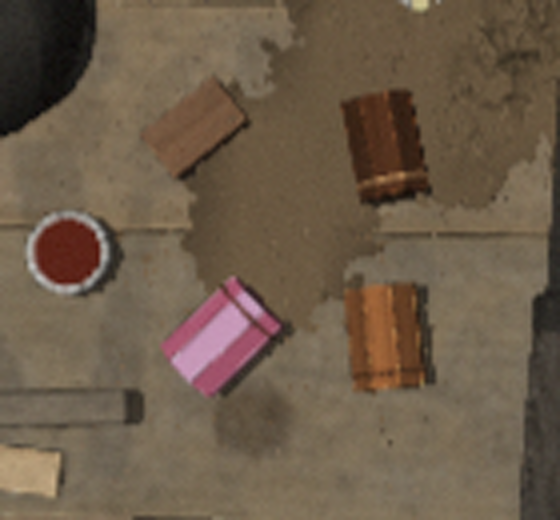

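View pics/scene0a.png

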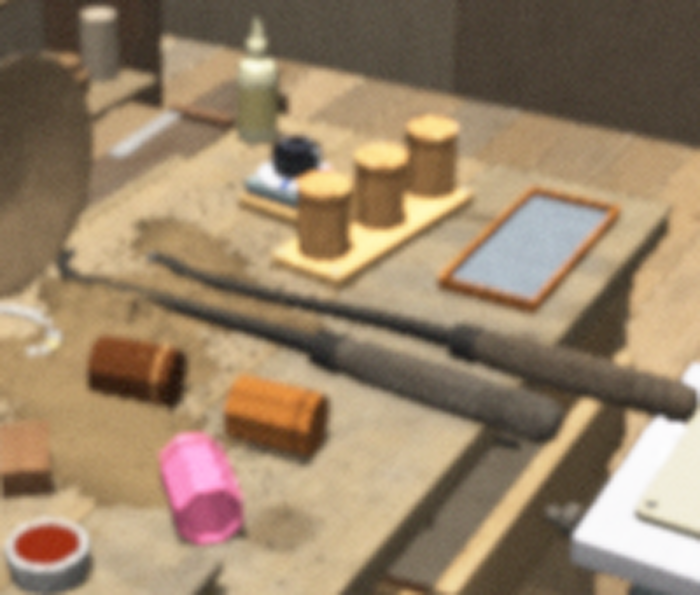

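```bash
python3 - <<'E'
from h import *
def A(p,b=(290,110)): return (p[0]+.5)/4+b[0]-.5,(p[1]+.5)/4+b[1]-.5
def pr(n,pts,z,b=(290,110)):
    P=np.array([ray('top',A(p,b),z)[:2] for p in pts]); print(n,np.round(P,4).tolist()); return P
B=pr('board FL BL FR BR',[(56,314),(70,205),(391,362),(405,255)],.018)
print('center',B.mean(0),'yaw',[np.degrees(np.arctan2(*(a-b)[::-1]))-90 for a,b in((B[0],B[2]),(B[1],B[3]))])
D=pr('dry',[(123,253),(251,279),(387,300)],.098)
print(np.diff(D,axis=0))
T=pr('tray',[(126,426),(456,430),(455,565),(126,563)],.016); print(T.mean(0))
pr('barrel top',[(268,125)],.084); pr('pointer outer, inner',[(264,180),(267,155)],.076)
pr('blue,red',[(208,140),(287,172)],.043)
b=(120,130)
for z in (.02,.056):
    print(z); pr('dark mouthL,R,baseL,R',[(342,102),(410,90),(364,200),(429,186)],z,b)
    pr('mid',[(346,289),(416,284),(358,388),(425,383)],z,b)
    pr('pink',[(232,277),(283,326),(210,395),(162,348)],z,b)
E
```

```text
board FL BL FR BR [[0.5146, -0.1072], [0.6015, -0.1172], [0.4813, -0.3721], [0.5663, -0.3829]]
center [ 0.54089389 -0.24482876] yaw [np.float64(-7.166749232446833), np.float64(-7.550005008585998)]
dry [[0.5563, -0.1493], [0.5384, -0.2451], [0.5245, -0.3468]]
[[-0.01785435 -0.09588355]
 [-0.01395584 -0.10167384]]
tray [[0.427, -0.1638], [0.4285, -0.4241], [0.3225, -0.4235], [0.3193, -0.165]]
[ 0.37434579 -0.29409388]
barrel top [[0.6571, -0.26]]
pointer outer, inner [[0.6161, -0.2589], [0.6353, -0.2611]]
blue,red [[0.6513, -0.2218], [0.6272, -0.2836]]
0.02
dark mouthL,R,baseL,R [[0.6142, 0.2074], [0.6246, 0.1535], [0.5363, 0.1881], [0.5483, 0.1367]]
mid [[0.4654, 0.2007], [0.4704, 0.1453], [0.3875, 0.1893], [0.3924, 0.1365]]
pink [[0.4733, 0.2914], [0.4352, 0.2499], [0.3797, 0.3063], [0.4161, 0.3455]]
0.056
dark mouthL,R,baseL,R [[0.6095, 0.203], [0.6197, 0.1504], [0.5335, 0.1841], [0.5452, 0.134]]
mid [[0.4644, 0.1964], [0.4692, 0.1424], [0.3884, 0.1853], [0.3932, 0.1338]]
pink [[0.4721, 0.2849], [0.435, 0.2444], [0.3808, 0.2994], [0.4163, 0.3376]]
```

```bash
python3 - <<'E'
from h import *
st(); go([.655,-.2595,.25],-7.35+90)
E
```

```text
t0.15 pos [ 0.2106 -0.5882  0.2307] jawdir deg -70.3 x [ 0.941  0.337 -0.   ] z [-0.     0.001 -1.   ] F [0.7 0.3 0.8] grip 1.003 j [ 1.2   0.33 -0.06  1.46  0.02  1.35 -0.09]
[ 0.5292 -0.1596 -0.0191] ('turn(tool z, down => negative of world)', np.float64(0.1503), 'deg world', np.float64(-27.0))
```

```bash
python3 -m handwheel '[{"jaw":85,"delta_pos":[0.35,-0.10,-0.02],"turn":0.1},{"jaw":85,"delta_pos":[0.35,-0.10,-0.02],"turn":0.1},{"jaw":85,"delta_pos":[0.35,-0.10,-0.02],"turn":0.1},{"jaw":85,"delta_pos":[0.35,-0.10,-0.02],"turn":0.1},{"jaw":85,"delta_pos":[0.35,-0.10,-0.02],"turn":0.1},{"jaw":85,"delta_pos":[0.35,-0.10,-0.02],"turn":0.1},{"jaw":85,"delta_pos":[0.35,-0.10,-0.02],"turn":0.1},{"jaw":85,"delta_pos":[0.35,-0.10,-0.02],"turn":0.1},{"jaw":85,"delta_pos":[0.35,-0.10,-0.02],"turn":0.1},{"jaw":85,"delta_pos":[0.35,-0.10,-0.02],"turn":0.1}]'
python3 - <<'E'
from h import *
st(); go([.655,-.2595,.25],-7.35+90); snap('wrist','w1'); o=calibration('wrist'); Rm=cv2.Rodrigues(o['rvec'])[0]; print(-Rm.T@o['tvec'],Rm)
E
```

```text
clock: 0.98
position: [0.5131, -0.3687, 0.2511]
ee_rot: [1.0, 0.02, 0.001, -0.002]
ft_force: [0.0, 0.6, -0.1]
grip_width: 0.993
t0.98 pos [ 0.5131 -0.3687  0.2511] jawdir deg -87.7 x [0.999 0.04  0.003] z [ 0.003  0.004 -1.   ] F [ 0.   0.6 -0.1] grip 0.993 j [ 0.72  0.35 -0.22  1.4   0.07  1.4  -1.03]
[ 0.1462 -0.1033  0.0019] ('turn(tool z, down => negative of world)', np.float64(0.0537), 'deg world', np.float64(-9.7))
[ 0.57903401 -0.369888    0.39401243] [[ 0.0369543  -0.99931445 -0.00223997]
 [-0.96204707 -0.03618243  0.27047415]
 [-0.27036978 -0.00784022 -0.96272463]]
```

View pics/w1.png

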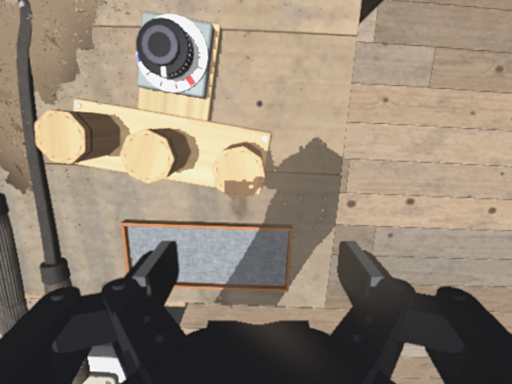

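```bash
python3 - <<'E'
from h import *
im=cv2.imread('pics/w1_full.png')
cv2.imwrite('pics/w1c.png',cv2.resize(im[5:105,125:230],None,fx=5.5,fy=5.5,interpolation=cv2.INTER_CUBIC))
cv2.imwrite('pics/w1p.png',cv2.resize(im[90:210,25:285],None,fx=3,fy=3,interpolation=cv2.INTER_CUBIC))
E
```

```text
(no output)
```

View pics/w1c.png

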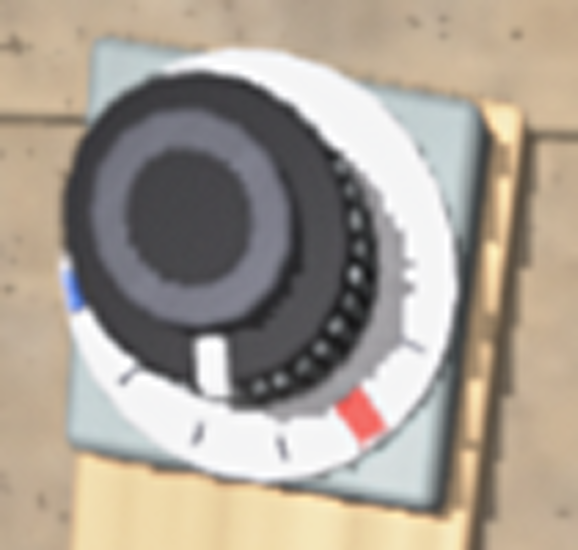

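View pics/w1p.png

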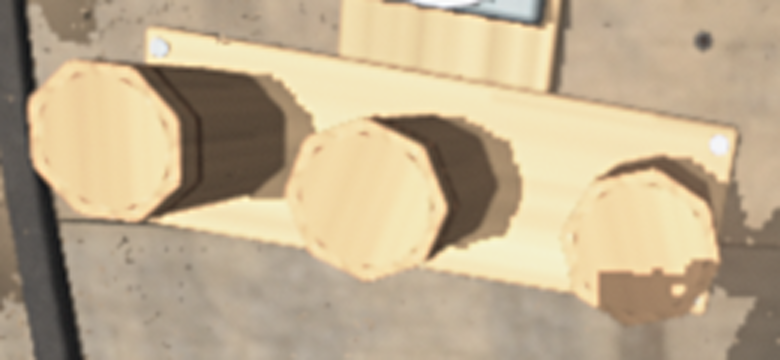

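```bash
python3 - <<'E'
from h import *
c=calibration('wrist')
A=lambda p:((p[0]+.5)/5.5+125-.5,(p[1]+.5)/5.5+5-.5)
B=lambda p:((p[0]+.5)/3+25-.5,(p[1]+.5)/3+90-.5)
ax=ray('wrist',A((190,215)),.084,c); pt=ray('wrist',A((213,392)),.076,c)
print('axis',ax,'pointer',pt,np.degrees(np.arctan2(pt[1]-ax[1],pt[0]-ax[0]))%360,np.hypot(*(pt-ax)[:2]))
for n,p in (('blue',(73,285)),('red',(360,413))):
    q=ray('wrist',A(p),.043,c); print(n,q,np.degrees(np.arctan2(q[1]-ax[1],q[0]-ax[0]))%360)
for p in ((106,140),(367,198),(643,245)): print('dry',ray('wrist',B(p),.098,c))
P=[ray('wrist',B(p),.018,c) for p in ((148,28),(737,127))]; print(P, np.degrees(np.arctan2(*(P[0]-P[1])[:2][::-1]))-90)
E
```

```text
axis [ 0.65443099 -0.26382495  0.084     ] pointer [ 0.62424762 -0.26417499  0.076     ] 180.66443364402843 0.030185399644486834
blue [ 0.64995761 -0.2235351   0.043     ] 96.33560584785282
red [ 0.62550783 -0.28554736  0.043     ] 216.907945575156
dry [ 0.55729762 -0.15435072  0.098     ]
dry [ 0.53917332 -0.24940077  0.098     ]
dry [ 0.5254123  -0.35052988  0.098     ]
[array([ 0.6010942, -0.1227409,  0.018    ]), array([ 0.56630024, -0.38659068,  0.018     ])] -7.512268056268795
```

```bash
python3 - <<'E'
from h import *
go([.655,-.262,.14],20)
E
python3 -m handwheel '[{"jaw":85,"delta_pos":[0.145,-0.10,0.0],"turn":-0.6},{"jaw":85,"delta_pos":[0.145,-0.10,0.0],"turn":-0.6},{"jaw":85,"delta_pos":[0.145,-0.10,0.0],"turn":-0.6},{"jaw":85,"delta_pos":[0.145,-0.10,0.0],"turn":-0.6},{"jaw":85,"delta_pos":[0.145,-0.10,0.0],"turn":-0.6},{"jaw":85,"delta_pos":[0.145,-0.10,0.0],"turn":-0.6},{"jaw":85,"delta_pos":[0.145,-0.10,0.0],"turn":-0.6},{"jaw":85,"delta_pos":[0.145,-0.10,0.0],"turn":-0.6},{"jaw":85,"delta_pos":[0.145,-0.10,0.0],"turn":-0.6},{"jaw":85,"delta_pos":[0.145,-0.10,0.0],"turn":-0.6}]'
python3 - <<'E'
from h import *
st();go([.655,-.262,.14],20)
E
```

```text
[ 0.1488 -0.1043  0.1113] ('turn(tool z, down => negative of world)', np.float64(0.4007), 'deg world', np.float64(-72.1))
clock: 1.87
position: [0.6477, -0.2734, 0.2508]
ee_rot: [0.801, 0.599, -0.001, -0.0]
ft_force: [0.9, 0.2, -0.1]
grip_width: 0.994
t1.87 pos [ 0.6477 -0.2734  0.2508] jawdir deg -16.4 x [ 0.283  0.959 -0.001] z [-0.001 -0.001 -1.   ] F [ 0.9  0.2 -0.1] grip 0.994 j [ 0.62  0.54 -0.46  1.17  0.23  1.48 -0.08]
[0.0131 0.0039 0.1108] ('turn(tool z, down => negative of world)', np.float64(-0.2023), 'deg world', np.float64(36.4))
```

```bash
python3 -m handwheel '[{"jaw":85,"delta_pos":[0.013,0.004,0.04],"turn":-0.2},{"jaw":85,"delta_pos":[0.013,0.004,0.08],"turn":-0.2},{"jaw":85,"delta_pos":[0.013,0.004,0.11],"turn":-0.2},{"jaw":85,"delta_pos":[0.013,0.004,0.11],"turn":-0.2},{"jaw":85,"delta_pos":[0.013,0.004,0.11],"turn":-0.2},{"jaw":85,"delta_pos":[0.013,0.004,0.11],"turn":-0.2},{"jaw":85,"delta_pos":[0.013,0.004,0.11],"turn":-0.2}]'
python3 - <<'E'
from h import *
st();go([.655,-.262,.049],20);snap('wrist','w2')
P=proj('wrist',[[.655,-.2615,.084]]);print(P)
E
```

```text
clock: 2.45
position: [0.6556, -0.2618, 0.1412]
ee_rot: [0.58, 0.814, -0.0, -0.0]
ft_force: [0.5, -0.5, 0.3]
grip_width: 0.997
t2.45 pos [ 0.6556 -0.2618  0.1412] jawdir deg 19.0 x [-0.326  0.945 -0.   ] z [-0. -0. -1.] F [ 0.5 -0.5  0.3] grip 0.997 j [ 0.68  0.63 -0.55  1.3   0.33  1.3   0.45]
[ 0.     -0.0006  0.0922] ('turn(tool z, down => negative of world)', np.float64(-0.0053), 'deg world', np.float64(1.0))
[[256.53312516 212.11979426]]
```

View pics/w2.png

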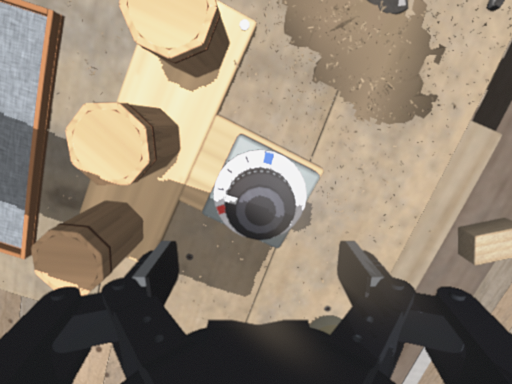

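```bash
python3 - <<'E'
from h import *
im=cv2.imread('pics/w2_full.png')
cv2.imwrite('pics/w2c.png',cv2.resize(im[125:255,195:325],None,fx=4.5,fy=4.5,interpolation=cv2.INTER_CUBIC))
E
```

```text
(no output)
```

View pics/w2c.png

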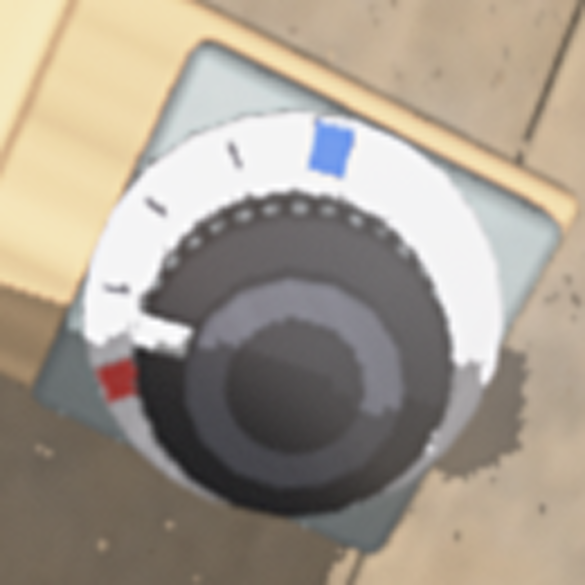

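```bash
python3 - <<'E'
from h import *
c=calibration('wrist')
A=lambda p:((p[0]+.5)/4.5+195-.5,(p[1]+.5)/4.5+125-.5)
ax=ray('wrist',A((295,383)),.084,c); print(ax)
for n,p,z in (('ptr',(135,328),.076),('ptrin',(188,340),.076),('k1',(235,155),.043),('k2',(155,207),.043),('k3',(117,288),.043),('red',(118,380),.043),('blue',(330,150),.043)):
    q=ray('wrist',A(p),z,c); print(n,q,(np.degrees(np.arctan2(q[1]-ax[1],q[0]-ax[0]))+7.4)%360,np.hypot(*(q-ax)[:2]))
E
```

```text
[ 0.65703568 -0.25871649  0.084     ]
ptr [ 0.62772902 -0.26073332  0.076     ] 191.3367745941603 0.02937596948510668
ptrin [ 0.63731511 -0.2597841   0.076     ] 190.49879160620483 0.019749441370905566
k1 [ 0.63507475 -0.23044473  0.043     ] 135.23933087682155 0.035799086306959445
k2 [ 0.62321022 -0.24552767  0.043     ] 166.0987801403099 0.03630573773501088
k3 [ 0.62086527 -0.26399102  0.043     ] 195.69663992915292 0.036552959972801224
red [ 0.62678964 -0.28282134  0.043     ] 225.95340491484978 0.03867642886914896
blue [ 0.65251998 -0.22339462  0.043     ] 104.68541753635564 0.035609360048293674
```

```bash
python3 - <<'E'
from h import *
go([.6565,-.2595,.05],19)
E
python3 -m handwheel '[{"jaw":85,"delta_pos":[0.002,0.002,0.03],"turn":0},{"jaw":85,"delta_pos":[0.002,0.002,0.06],"turn":0},{"jaw":85,"delta_pos":[0.002,0.002,0.091],"turn":0},{"jaw":85,"delta_pos":[0.002,0.002,0.091],"turn":0},{"jaw":40,"delta_pos":[0.002,0.002,0.091],"turn":0},{"jaw":40,"delta_pos":[0.002,0.002,0.091],"turn":0},{"jaw":40,"delta_pos":[0.002,0.002,0.091],"turn":0},{"jaw":40,"delta_pos":[0.002,0.002,0.091],"turn":0},{"jaw":40,"delta_pos":[0.002,0.002,0.091],"turn":0},{"jaw":40,"delta_pos":[0.002,0.002,0.091],"turn":0}]' 40
python3 - <<'E'
from h import *
st()
E
```

```text
[0.0018 0.0014 0.0915] ('turn(tool z, down => negative of world)', np.float64(0.0001), 'deg world', np.float64(-0.0))
clock: 3.33
position: [0.6568, -0.2597, 0.0537]
ee_rot: [0.579, 0.815, -0.001, 0.001]
ft_force: [-9.4, -0.3, 9.4]
grip_width: 0.666
t3.33 pos [ 0.6568 -0.2597  0.0537] jawdir deg 19.2 x [-0.329  0.944 -0.002] z [-0.    -0.003 -1.   ] F [-9.4 -0.3  9.4] grip 0.666 j [ 0.66  0.7  -0.53  1.38  0.37  1.16  0.42]
```

```bash
python3 -m handwheel '[{"jaw":40,"delta_pos":[0,0,0],"turn":0.04},{"jaw":40,"delta_pos":[0,0,0],"turn":0.08},{"jaw":40,"delta_pos":[0,0,0],"turn":0.12},{"jaw":40,"delta_pos":[0,0,0],"turn":0.16},{"jaw":40,"delta_pos":[0,0,0],"turn":0.20},{"jaw":40,"delta_pos":[0,0,0],"turn":0.24},{"jaw":40,"delta_pos":[0,0,0],"turn":0.27},{"jaw":40,"delta_pos":[0,0,0],"turn":0.3},{"jaw":40,"delta_pos":[0,0,0],"turn":0.3}]'
python3 -m handwheel '[{"jaw":40,"delta_pos":[0,0,0],"turn":0.04},{"jaw":40,"delta_pos":[0,0,0],"turn":0.08},{"jaw":40,"delta_pos":[0,0,0],"turn":0.12},{"jaw":40,"delta_pos":[0,0,0],"turn":0.16},{"jaw":40,"delta_pos":[0,0,0],"turn":0.19},{"jaw":40,"delta_pos":[0,0,0],"turn":0.2},{"jaw":40,"delta_pos":[0,0,0],"turn":0.2},{"jaw":40,"delta_pos":[0,0,0],"turn":0.2}]'
python3 - <<'E'
from h import *
st(); print(get_obs()['torque']); snap('wrist','w3',(195,125,325,255),4)
E
```

```text
clock: 4.08
position: [0.6564, -0.2596, 0.0537]
ee_rot: [0.888, 0.461, -0.001, 0.001]
ft_force: [-11.1, -0.5, 8.9]
grip_width: 0.658
clock: 4.75
position: [0.6579, -0.2589, 0.0536]
ee_rot: [0.986, 0.167, 0.001, 0.001]
ft_force: [-6.3, -0.3, 3.8]
grip_width: 0.664
t4.75 pos [ 0.6579 -0.2589  0.0536] jawdir deg -70.8 x [0.944 0.329 0.002] z [ 0.002 -0.001 -1.   ] F [-6.3 -0.3  3.8] grip 0.664 j [ 0.47  0.65 -0.23  1.39  0.16  1.11 -1.02]
[ 0.07714999  1.181241   -0.00162894]
```

View pics/w3_full.png

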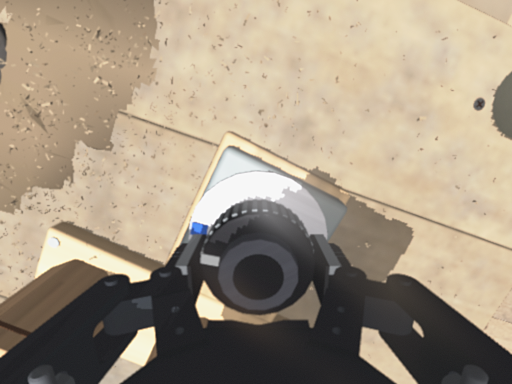

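```bash
python3 -m handwheel '[{"jaw":85,"delta_pos":[0,0,0],"turn":0},{"jaw":85,"delta_pos":[0,0,0],"turn":0},{"jaw":85,"delta_pos":[0,0,0],"turn":0},{"jaw":85,"delta_pos":[0,0,-0.04],"turn":0},{"jaw":85,"delta_pos":[0,0,-0.08],"turn":0},{"jaw":85,"delta_pos":[0,0,-0.10],"turn":0},{"jaw":85,"delta_pos":[0,0,-0.10],"turn":0}]'
python3 - <<'E'
from h import *
st(); snap('wrist','w4',(185,130,330,260),5)
E
```

```text
clock: 5.38
position: [0.6604, -0.2588, 0.1579]
ee_rot: [0.986, 0.168, 0.005, 0.002]
ft_force: [0.8, -0.2, 0.6]
grip_width: 0.999
t5.38 pos [ 0.6604 -0.2588  0.1579] jawdir deg -70.7 x [0.944 0.331 0.009] z [ 0.01  -0.003 -1.   ] F [ 0.8 -0.2  0.6] grip 0.999 j [ 0.47  0.56 -0.24  1.3   0.13  1.28 -1.  ]
```

View pics/w4.png

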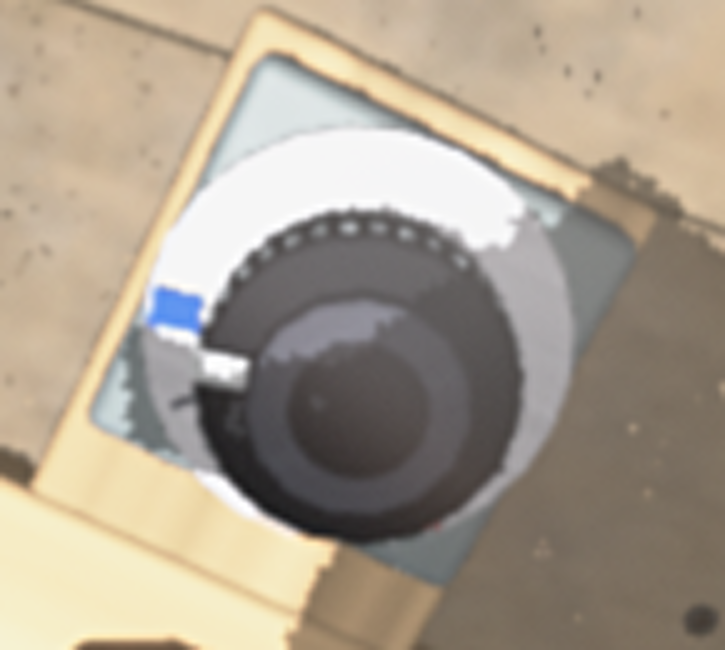

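```bash
python3 - <<'E'
from h import *
c=calibration('wrist')
A=lambda p:((p[0]+.5)/5+185-.5,(p[1]+.5)/5+130-.5)
ax=ray('wrist',A((358,410)),.084,c); print(ax)
for n,p,z in (('ptr',(203,364),.076),('ptrin',(248,371),.076),('blue',(177,308),.043),('k1',(185,403),.043)):
    q=ray('wrist',A(p),z,c); print(n,q,(np.degrees(np.arctan2(q[1]-ax[1],q[0]-ax[0]))+7.4)%360,np.hypot(*(q-ax)[:2]))
im=snap('top','t4',(320,110,390,180),7)
E
```

```text
[ 0.6564514  -0.25868021  0.084     ]
ptr [ 0.65302321 -0.23183489  0.076     ] 104.67736999595309 0.027063322267722092
ptrin [ 0.65436987 -0.23947664  0.076     ] 103.58629269486886 0.019316049152760525
blue [ 0.65167175 -0.2231188   0.043     ] 105.05498931675983 0.035881178064163924
k1 [ 0.63368736 -0.23033592  0.043     ] 136.16885697364935 0.036353818833656126
```

```bash
python3 - <<'E'
from h import *
im=cv2.imread('pics/w1_full.png')
a=cv2.resize(im[100:205,30:130],None,fx=5,fy=5,interpolation=cv2.INTER_CUBIC)
a=cv2.resize(im[120:205,110:275],None,fx=4.8,fy=4.8,interpolation=cv2.INTER_CUBIC)
cv2.imwrite('pics/w1q.png',a)
E
```

```text
(no output)
```

View pics/w1q.png

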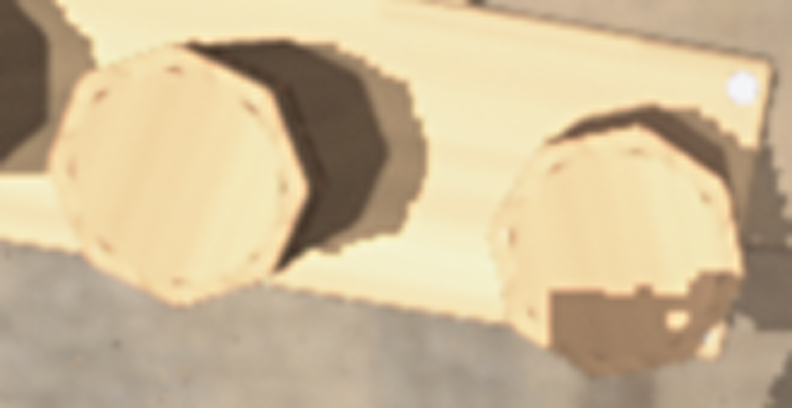

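```bash
python3 - <<'E'
from h import *
go([.5565,-.1505,.17],-5)
E
```

```text
[-0.0602 -0.1352 -0.0183] ('turn(tool z, down => negative of world)', np.float64(-0.3649), 'deg world', np.float64(65.7))
```

```bash
python3 -m handwheel '[{"jaw":85,"delta_pos":[-0.06,-0.135,-0.02],"turn":-0.365},{"jaw":85,"delta_pos":[-0.06,-0.135,-0.02],"turn":-0.365},{"jaw":85,"delta_pos":[-0.06,-0.135,-0.02],"turn":-0.365},{"jaw":85,"delta_pos":[-0.06,-0.135,-0.02],"turn":-0.365},{"jaw":85,"delta_pos":[-0.06,-0.135,-0.02],"turn":-0.365},{"jaw":85,"delta_pos":[-0.06,-0.135,-0.02],"turn":-0.365},{"jaw":85,"delta_pos":[-0.06,-0.135,-0.02],"turn":-0.365},{"jaw":85,"delta_pos":[-0.06,-0.135,-0.02],"turn":-0.365},{"jaw":85,"delta_pos":[-0.06,-0.135,-0.02],"turn":-0.365},{"jaw":85,"delta_pos":[-0.06,-0.135,-0.02],"turn":-0.365}]'
python3 - <<'E'
from h import *
st(); go([.5565,-.1505,.06],-5);snap('wrist','w5')
P=proj('wrist',[[.5565,-.151,.098]]);print(P)
E
```

```text
clock: 6.32
position: [0.5554, -0.1505, 0.1692]
ee_rot: [0.735, 0.678, -0.0, -0.001]
ft_force: [0.5, 0.5, 0.0]
grip_width: 0.994
t6.32 pos [ 0.5554 -0.1505  0.1692] jawdir deg -4.6 x [0.081 0.997 0.001] z [-0.002  0.001 -1.   ] F [0.5 0.5 0. ] grip 0.994 j [ 0.58  0.3  -0.47  1.66  0.14  1.22 -0.  ]
[0.     0.0013 0.1092] ('turn(tool z, down => negative of world)', np.float64(0.0021), 'deg world', np.float64(-0.4))
[[258.76702511 207.86133011]]
```

View pics/w5.png

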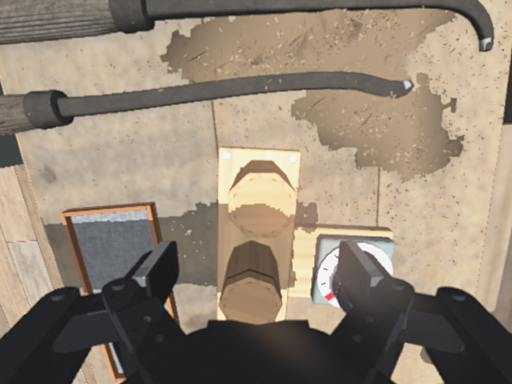

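```bash
python3 -m handwheel '[{"jaw":85,"delta_pos":[0,0.001,0.035],"turn":0},{"jaw":85,"delta_pos":[0,0.001,0.07],"turn":0},{"jaw":85,"delta_pos":[0,0.001,0.108],"turn":0},{"jaw":85,"delta_pos":[0,0.001,0.108],"turn":0},{"jaw":40,"delta_pos":[0,0.001,0.108],"turn":0},{"jaw":40,"delta_pos":[0,0.001,0.108],"turn":0},{"jaw":40,"delta_pos":[0,0.001,0.108],"turn":0},{"jaw":40,"delta_pos":[0,0.001,0.108],"turn":0},{"jaw":40,"delta_pos":[0,0.001,0.108],"turn":0}]' 35
python3 - <<'E'
from h import *
st(); snap('wrist','w6')
E
python3 -m handwheel '[{"jaw":40,"delta_pos":[0,0,-0.03],"turn":0},{"jaw":40,"delta_pos":[0,0,-0.06],"turn":0},{"jaw":40,"delta_pos":[0,0,-0.1],"turn":0},{"jaw":40,"delta_pos":[0,0,-0.1],"turn":0},{"jaw":40,"delta_pos":[0,0,-0.1],"turn":0}]'
python3 - <<'E'
from h import *
st(); snap('wrist','w7'); go([.374,-.219,.155],0)
E
```

```text
clock: 7.12
position: [0.5587, -0.1511, 0.065]
ee_rot: [0.737, 0.675, 0.001, 0.002]
ft_force: [0.2, 0.1, 7.5]
grip_width: 0.648
t7.12 pos [ 0.5587 -0.1511  0.065 ] jawdir deg -5.0 x [ 0.087  0.996 -0.001] z [ 0.004 -0.001 -1.   ] F [0.2 0.1 7.5] grip 0.648 j [ 0.55  0.42 -0.45  1.75  0.21  1.02 -0.06]
clock: 7.58
position: [0.5587, -0.1511, 0.166]
ee_rot: [0.737, 0.676, 0.001, 0.003]
ft_force: [0.8, 0.5, -1.9]
grip_width: 0.65
t7.58 pos [ 0.5587 -0.1511  0.166 ] jawdir deg -5.0 x [ 0.087  0.996 -0.002] z [ 0.006 -0.002 -1.   ] F [ 0.8  0.5 -1.9] grip 0.650 j [ 0.58  0.31 -0.47  1.66  0.15  1.2  -0.01]
[-0.0838 -0.1769  0.0084] ('turn(tool z, down => negative of world)', np.float64(-0.0278), 'deg world', np.float64(5.0))
```

View pics/w7.png

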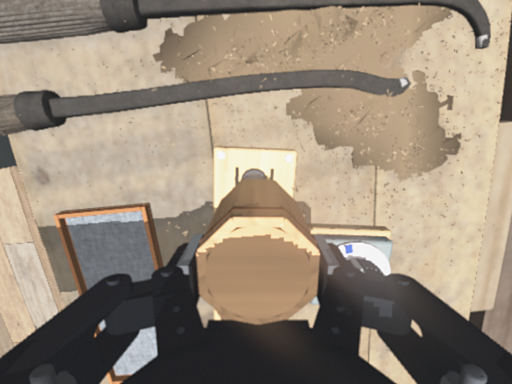

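```bash
python3 -m handwheel '[{"jaw":40,"delta_pos":[-0.02,-0.04,0],"turn":-0.028},{"jaw":40,"delta_pos":[-0.04,-0.08,0],"turn":-0.028},{"jaw":40,"delta_pos":[-0.06,-0.12,0],"turn":-0.028},{"jaw":40,"delta_pos":[-0.076,-0.16,0],"turn":-0.028},{"jaw":40,"delta_pos":[-0.084,-0.177,0],"turn":-0.028},{"jaw":40,"delta_pos":[-0.084,-0.177,0],"turn":-0.028},{"jaw":40,"delta_pos":[-0.084,-0.177,0.04],"turn":-0.028},{"jaw":40,"delta_pos":[-0.084,-0.177,0.07],"turn":-0.028},{"jaw":40,"delta_pos":[-0.084,-0.177,0.08],"turn":-0.028},{"jaw":40,"delta_pos":[-0.084,-0.177,0.08],"turn":-0.028}]'
python3 - <<'E'
from h import *
st(); snap('top','t8',(290,110,430,260),4); go([.374,-.219,.052],0)
E
```

```text
clock: 8.47
position: [0.3713, -0.2179, 0.0797]
ee_rot: [0.707, 0.708, -0.001, -0.003]
ft_force: [-1.1, -0.3, -0.3]
grip_width: 0.648
t8.47 pos [ 0.3713 -0.2179  0.0797] jawdir deg 0.1 x [-0.001  1.     0.003] z [-0.005  0.003 -1.   ] F [-1.1 -0.3 -0.3] grip 0.648 j [ 0.82  0.09 -0.41  2.1   0.04  0.97  0.39]
[-0.0006  0.0014  0.0296] ('turn(tool z, down => negative of world)', np.float64(0.0004), 'deg world', np.float64(-0.1))
```

View pics/t8.png

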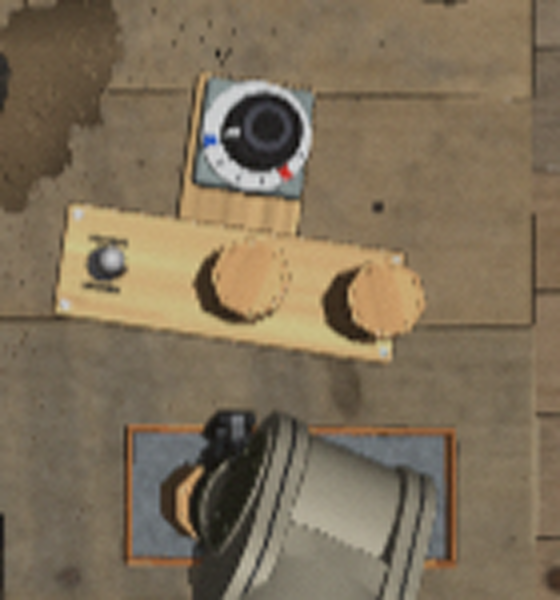

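```bash
python3 -m handwheel '[{"jaw":40,"delta_pos":[0,0.001,0.015],"turn":0},{"jaw":40,"delta_pos":[0,0.001,0.025],"turn":0},{"jaw":40,"delta_pos":[0,0.001,0.029],"turn":0},{"jaw":40,"delta_pos":[0,0.001,0.029],"turn":0}]'
python3 - <<'E'
from h import *
st()
E
```

```text
clock: 8.85
position: [0.3742, -0.2189, 0.0532]
ee_rot: [0.707, 0.707, -0.0, -0.0]
ft_force: [-0.3, 0.5, -0.9]
grip_width: 0.65
t8.85 pos [ 0.3742 -0.2189  0.0532] jawdir deg 0.1 x [-0.001  1.     0.   ] z [-0.001  0.    -1.   ] F [-0.3  0.5 -0.9] grip 0.650 j [ 0.82  0.14 -0.41  2.12  0.07  0.9   0.37]
```

```bash
python3 -m handwheel '[{"jaw":40,"delta_pos":[0,0,0.002],"turn":0},{"jaw":40,"delta_pos":[0,0,0.003],"turn":0},{"jaw":40,"delta_pos":[0,0,0.003],"turn":0}]'
python3 - <<'E'
from h import *
st()
E
```

```text
clock: 9.1
position: [0.3749, -0.2193, 0.0518]
ee_rot: [0.707, 0.708, -0.0, 0.001]
ft_force: [-4.2, 3.7, 13.1]
grip_width: 0.646
t9.10 pos [ 0.3749 -0.2193  0.0518] jawdir deg 0.1 x [-0.001  1.    -0.001] z [ 0.001 -0.001 -1.   ] F [-4.2  3.7 13.1] grip 0.646 j [ 0.82  0.14 -0.41  2.12  0.07  0.89  0.37]
```

```bash
python3 -m handwheel '[{"jaw":60,"delta_pos":[0,0,-0.001],"turn":0},{"jaw":65,"delta_pos":[0,0,-0.001],"turn":0},{"jaw":80,"delta_pos":[0,0,-0.001],"turn":0},{"jaw":85,"delta_pos":[0,0,-0.001],"turn":0},{"jaw":85,"delta_pos":[0,0,-0.04],"turn":0},{"jaw":85,"delta_pos":[0,0,-0.08],"turn":0},{"jaw":85,"delta_pos":[0,0,-0.115],"turn":0},{"jaw":85,"delta_pos":[0,0,-0.115],"turn":0}]'
python3 - <<'E'
from h import *
st(); snap('wrist','w9'); go([.539,-.2465,.165],22)
E
```

```text
clock: 9.77
position: [0.3774, -0.2205, 0.1719]
ee_rot: [0.707, 0.707, 0.001, 0.005]
ft_force: [1.8, -0.5, 0.7]
grip_width: 0.992
t9.77 pos [ 0.3774 -0.2205  0.1719] jawdir deg 0.1 x [-0.001  1.    -0.005] z [ 0.008 -0.005 -1.   ] F [ 1.8 -0.5  0.7] grip 0.992 j [ 0.84 -0.03 -0.41  2.   -0.01  1.16  0.44]
[-0.0265  0.1627  0.0048] ('turn(tool z, down => negative of world)', np.float64(-0.122), 'deg world', np.float64(22.0))
```

View pics/w9.png

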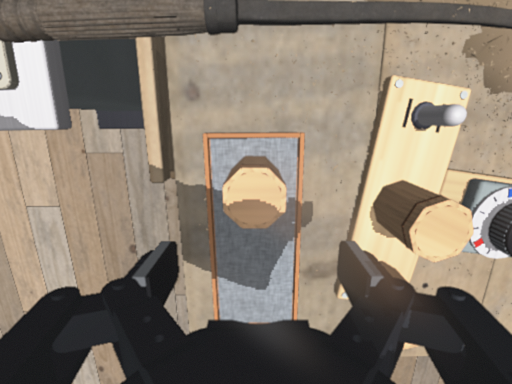

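```bash
python3 -m handwheel '[{"jaw":85,"delta_pos":[-0.026,0.162,0.0],"turn":-0.122},{"jaw":85,"delta_pos":[-0.026,0.162,0.0],"turn":-0.122},{"jaw":85,"delta_pos":[-0.026,0.162,0.0],"turn":-0.122},{"jaw":85,"delta_pos":[-0.026,0.162,0.0],"turn":-0.122},{"jaw":85,"delta_pos":[-0.026,0.162,0.0],"turn":-0.122},{"jaw":85,"delta_pos":[-0.026,0.162,0.0],"turn":-0.122},{"jaw":85,"delta_pos":[-0.026,0.162,0.0],"turn":-0.122}]'
python3 - <<'E'
from h import *
st(); go([.539,-.2465,.06],22);snap('wrist','w10')
print(proj('wrist',[[.539,-.2465,.098]]))
E
```

```text
clock: 10.4
position: [0.5356, -0.2445, 0.1639]
ee_rot: [0.559, 0.829, -0.0, -0.001]
ft_force: [-1.3, -0.2, -0.8]
grip_width: 0.992
t10.40 pos [ 0.5356 -0.2445  0.1639] jawdir deg 22.0 x [-0.375  0.927  0.002] z [-0.002  0.001 -1.   ] F [-1.3 -0.2 -0.8] grip 0.992 j [ 0.72  0.34 -0.45  1.63  0.15  1.22  0.62]
[-0.0033  0.0026  0.1039] ('turn(tool z, down => negative of world)', np.float64(0.0001), 'deg world', np.float64(-0.0))
[[260.9528217  212.46694105]]
```

View pics/w10.png

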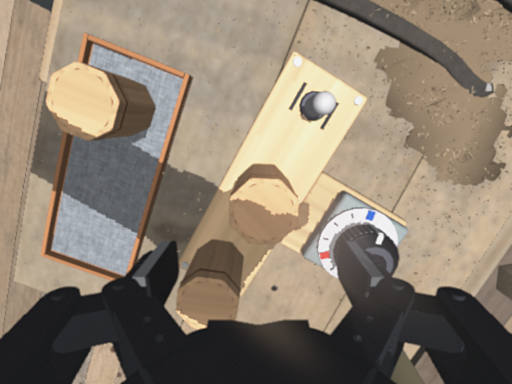

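```bash
python3 -m handwheel '[{"jaw":85,"delta_pos":[-0.002,0.003,0.03],"turn":0},{"jaw":85,"delta_pos":[-0.002,0.003,0.065],"turn":0},{"jaw":85,"delta_pos":[-0.002,0.003,0.102],"turn":0},{"jaw":85,"delta_pos":[-0.002,0.003,0.102],"turn":0},{"jaw":40,"delta_pos":[-0.002,0.003,0.102],"turn":0},{"jaw":40,"delta_pos":[-0.002,0.003,0.102],"turn":0},{"jaw":40,"delta_pos":[-0.002,0.003,0.102],"turn":0},{"jaw":40,"delta_pos":[-0.002,0.003,0.102],"turn":0},{"jaw":40,"delta_pos":[-0.002,0.003,0.102],"turn":0}]' 35
python3 - <<'E'
from h import *
st()
E
python3 -m handwheel '[{"jaw":40,"delta_pos":[0,0,-0.03],"turn":0},{"jaw":40,"delta_pos":[0,0,-0.06],"turn":0},{"jaw":40,"delta_pos":[0,0,-0.1],"turn":0},{"jaw":40,"delta_pos":[0,0,-0.1],"turn":0},{"jaw":40,"delta_pos":[0,0,-0.1],"turn":0}]'
python3 - <<'E'
from h import *
st(); snap('wrist','w11'); go([.3745,-.294,.155],0)
E
```

```text
clock: 11.2
position: [0.5414, -0.2463, 0.0665]
ee_rot: [0.559, 0.829, 0.0, 0.002]
ft_force: [-2.4, 1.2, 10.1]
grip_width: 0.656
t11.20 pos [ 0.5414 -0.2463  0.0665] jawdir deg 22.0 x [-0.375  0.927 -0.004] z [ 0.004 -0.002 -1.   ] F [-2.4  1.2 10.1] grip 0.656 j [ 0.7   0.44 -0.43  1.71  0.21  1.03  0.58]
clock: 11.62
position: [0.5417, -0.2463, 0.1675]
ee_rot: [0.559, 0.829, 0.0, 0.004]
ft_force: [-0.6, -0.9, -2.1]
grip_width: 0.654
t11.62 pos [ 0.5417 -0.2463  0.1675] jawdir deg 22.0 x [-0.375  0.927 -0.005] z [ 0.006 -0.003 -1.   ] F [-0.6 -0.9 -2.1] grip 0.654 j [ 0.72  0.34 -0.46  1.61  0.16  1.22  0.62]
[ 0.0177 -0.172   0.0098] ('turn(tool z, down => negative of world)', np.float64(0.1223), 'deg world', np.float64(-22.0))
```

View pics/w11.png

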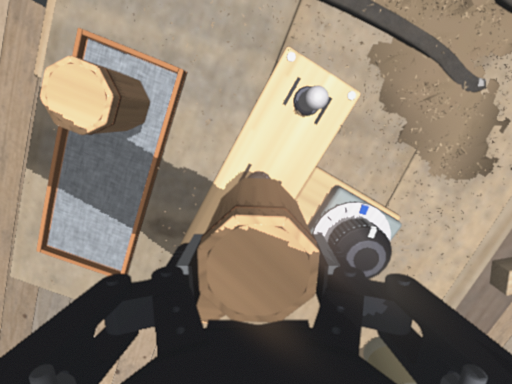

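```bash
python3 -m handwheel '[{"jaw":40,"delta_pos":[0.004,-0.04,0],"turn":0.122},{"jaw":40,"delta_pos":[0.008,-0.08,0],"turn":0.122},{"jaw":40,"delta_pos":[0.012,-0.12,0],"turn":0.122},{"jaw":40,"delta_pos":[0.017,-0.15,0],"turn":0.122},{"jaw":40,"delta_pos":[0.0175,-0.17,0],"turn":0.122},{"jaw":40,"delta_pos":[0.0175,-0.17,0],"turn":0.122},{"jaw":40,"delta_pos":[0.0175,-0.17,0.04],"turn":0.122},{"jaw":40,"delta_pos":[0.0175,-0.17,0.08],"turn":0.122},{"jaw":40,"delta_pos":[0.0175,-0.17,0.105],"turn":0.122},{"jaw":40,"delta_pos":[0.0175,-0.17,0.105],"turn":0.122}]'
python3 - <<'E'
from h import *
st(); go([.3745,-.294,.0535],0)
E
```

```text
clock: 12.5
position: [0.374, -0.2912, 0.0541]
ee_rot: [0.707, 0.708, -0.0, -0.003]
ft_force: [-0.6, 0.9, -0.9]
grip_width: 0.652
t12.50 pos [ 0.374  -0.2912  0.0541] jawdir deg 0.1 x [-0.002  1.     0.004] z [-0.004  0.004 -1.   ] F [-0.6  0.9 -0.9] grip 0.652 j [ 0.89  0.22 -0.35  2.02  0.09  0.92  0.49]
[-0.0028  0.0005  0.0006] ('turn(tool z, down => negative of world)', np.float64(0.0005), 'deg world', np.float64(-0.1))
```

```bash
python3 -m handwheel '[{"jaw":40,"delta_pos":[-0.002,0,0.002],"turn":0},{"jaw":40,"delta_pos":[-0.002,0,0.005],"turn":0},{"jaw":40,"delta_pos":[-0.002,0,0.005],"turn":0}]'
python3 - <<'E'
from h import *
st()
E
```

```text
clock: 12.75
position: [0.3763, -0.2955, 0.0542]
ee_rot: [0.707, 0.707, 0.0, 0.001]
ft_force: [0.8, 0.2, -1.8]
grip_width: 0.648
t12.75 pos [ 0.3763 -0.2955  0.0542] jawdir deg 0.1 x [-0.001  1.    -0.001] z [ 0.001 -0.001 -1.   ] F [ 0.8  0.2 -1.8] grip 0.648 j [ 0.89  0.22 -0.35  2.02  0.09  0.92  0.49]
```

```bash
python3 -m handwheel '[{"jaw":40,"delta_pos":[0.001,-0.001,0.001],"turn":0},{"jaw":40,"delta_pos":[0.001,-0.001,0.002],"turn":0},{"jaw":40,"delta_pos":[0.001,-0.001,0.002],"turn":0}]'
python3 - <<'E'
from h import *
st()
E
```

```text
clock: 13.0
position: [0.3749, -0.2944, 0.0519]
ee_rot: [0.707, 0.707, -0.0, 0.001]
ft_force: [-0.6, 1.0, -0.3]
grip_width: 0.653
t13.00 pos [ 0.3749 -0.2944  0.0519] jawdir deg 0.1 x [-0.001  1.    -0.001] z [ 0.001 -0.001 -1.   ] F [-0.6  1.  -0.3] grip 0.653 j [ 0.89  0.22 -0.35  2.02  0.09  0.91  0.49]
```

```bash
python3 -m handwheel '[{"jaw":40,"delta_pos":[0,0,0.001],"turn":0},{"jaw":40,"delta_pos":[0,0,0.002],"turn":0},{"jaw":40,"delta_pos":[0,0,0.002],"turn":0}]'
python3 - <<'E'
from h import *
st()
E
```

```text
clock: 13.25
position: [0.3754, -0.2945, 0.0515]
ee_rot: [0.707, 0.707, -0.0, 0.001]
ft_force: [-5.9, 5.2, 23.5]
grip_width: 0.652
t13.25 pos [ 0.3754 -0.2945  0.0515] jawdir deg 0.0 x [-0.001  1.    -0.001] z [ 0.001 -0.001 -1.   ] F [-5.9  5.2 23.5] grip 0.652 j [ 0.89  0.22 -0.35  2.02  0.1   0.91  0.49]
```

Contact at z=0.0515. Release and go to the right pot.

```bash
python3 -m handwheel '[{"jaw":60,"delta_pos":[0,0,-0.002],"turn":0},{"jaw":65,"delta_pos":[0,0,-0.002],"turn":0},{"jaw":80,"delta_pos":[0,0,-0.002],"turn":0},{"jaw":85,"delta_pos":[0,0,-0.002],"turn":0},{"jaw":85,"delta_pos":[0,0,-0.04],"turn":0},{"jaw":85,"delta_pos":[0,0,-0.08],"turn":0},{"jaw":85,"delta_pos":[0,0,-0.115],"turn":0},{"jaw":85,"delta_pos":[0,0,-0.115],"turn":0}]'
python3 - <<'E'
from h import *
st(); snap('wrist','w12'); go([.525,-.3485,.165],14)
E
```

```text
clock: 13.92
position: [0.3776, -0.296, 0.171]
ee_rot: [0.707, 0.707, 0.0, 0.005]
ft_force: [1.0, -0.7, 1.0]
grip_width: 0.997
t13.92 pos [ 0.3776 -0.296   0.171 ] jawdir deg 0.1 x [-0.001  1.    -0.006] z [ 0.007 -0.006 -1.   ] F [ 1.  -0.7  1. ] grip 0.997 j [ 0.91  0.07 -0.35  1.9   0.03  1.16  0.55]
[-0.0532  0.1484  0.0038] ('turn(tool z, down => negative of world)', np.float64(-0.0775), 'deg world', np.float64(13.9))
```

View pics/w12.png

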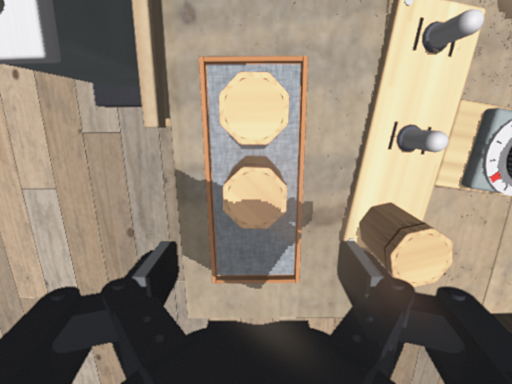

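```bash
python3 -m handwheel '[{"jaw":85,"delta_pos":[-0.053,0.148,0.0],"turn":-0.077},{"jaw":85,"delta_pos":[-0.053,0.148,0.0],"turn":-0.077},{"jaw":85,"delta_pos":[-0.053,0.148,0.0],"turn":-0.077},{"jaw":85,"delta_pos":[-0.053,0.148,0.0],"turn":-0.077},{"jaw":85,"delta_pos":[-0.053,0.148,0.0],"turn":-0.077},{"jaw":85,"delta_pos":[-0.053,0.148,0.0],"turn":-0.077},{"jaw":85,"delta_pos":[-0.053,0.148,0.0],"turn":-0.077}]'
python3 - <<'E'
from h import *
st(); go([.525,-.3485,.06],14);snap('wrist','w13')
print(proj('wrist',[[.525,-.3485,.098]]))
E
```

```text
clock: 14.55
position: [0.522, -0.3466, 0.163]
ee_rot: [0.616, 0.788, -0.0, -0.001]
ft_force: [-0.1, 0.1, 0.6]
grip_width: 0.991
t14.55 pos [ 0.522  -0.3466  0.163 ] jawdir deg 13.9 x [-0.241  0.971  0.002] z [-0.002  0.001 -1.   ] F [-0.1  0.1  0.6] grip 0.991 j [ 0.8   0.41 -0.37  1.53  0.15  1.24  0.65]
[-0.0028  0.0026  0.103 ] ('turn(tool z, down => negative of world)', np.float64(-0.0004), 'deg world', np.float64(0.1))
[[260.87534034 212.3124779 ]]
```

View pics/w13.png

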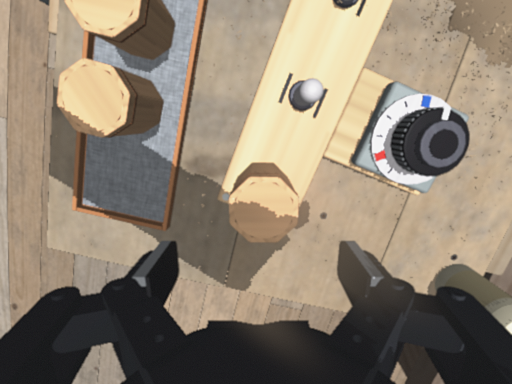

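```bash
python3 -m handwheel '[{"jaw":85,"delta_pos":[-0.002,0.003,0.03],"turn":0},{"jaw":85,"delta_pos":[-0.002,0.003,0.065],"turn":0},{"jaw":85,"delta_pos":[-0.002,0.003,0.102],"turn":0},{"jaw":85,"delta_pos":[-0.002,0.003,0.102],"turn":0},{"jaw":40,"delta_pos":[-0.002,0.003,0.102],"turn":0},{"jaw":40,"delta_pos":[-0.002,0.003,0.102],"turn":0},{"jaw":40,"delta_pos":[-0.002,0.003,0.102],"turn":0},{"jaw":40,"delta_pos":[-0.002,0.003,0.102],"turn":0},{"jaw":40,"delta_pos":[-0.002,0.003,0.102],"turn":0}]' 35
python3 - <<'E'
from h import *
st()
E
python3 -m handwheel '[{"jaw":40,"delta_pos":[0,0,-0.03],"turn":0},{"jaw":40,"delta_pos":[0,0,-0.06],"turn":0},{"jaw":40,"delta_pos":[0,0,-0.1],"turn":0},{"jaw":40,"delta_pos":[0,0,-0.1],"turn":0},{"jaw":40,"delta_pos":[0,0,-0.1],"turn":0}]'
python3 - <<'E'
from h import *
st(); snap('wrist','w14'); go([.3755,-.368,.155],0)
E
```

```text
clock: 15.35
position: [0.5276, -0.3492, 0.0656]
ee_rot: [0.616, 0.788, 0.0, 0.002]
ft_force: [-1.4, 1.0, 8.9]
grip_width: 0.649
t15.35 pos [ 0.5276 -0.3492  0.0656] jawdir deg 13.9 x [-0.24   0.971 -0.004] z [ 0.004 -0.003 -1.   ] F [-1.4  1.   8.9] grip 0.649 j [ 0.79  0.51 -0.36  1.6   0.2   1.06  0.62]
clock: 15.77
position: [0.5279, -0.3491, 0.1666]
ee_rot: [0.616, 0.788, 0.0, 0.004]
ft_force: [-0.3, -0.1, -2.0]
grip_width: 0.65
t15.77 pos [ 0.5279 -0.3491  0.1666] jawdir deg 13.9 x [-0.24   0.971 -0.005] z [ 0.006 -0.004 -1.   ] F [-0.3 -0.1 -2. ] grip 0.650 j [ 0.8   0.41 -0.37  1.51  0.16  1.24  0.65]
[ 0.0176 -0.1515  0.0089] ('turn(tool z, down => negative of world)', np.float64(0.0773), 'deg world', np.float64(-13.9))
```

View pics/w14.png

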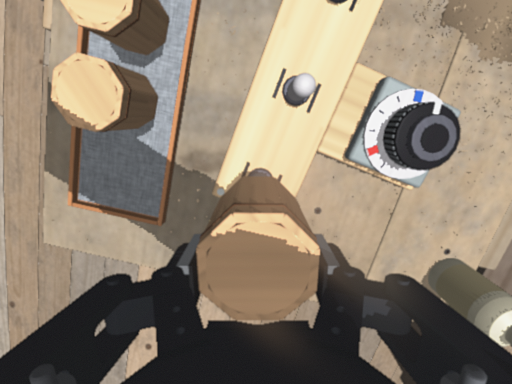

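```bash
python3 -m handwheel '[{"jaw":40,"delta_pos":[0.004,-0.04,0],"turn":0.077},{"jaw":40,"delta_pos":[0.008,-0.08,0],"turn":0.077},{"jaw":40,"delta_pos":[0.012,-0.12,0],"turn":0.077},{"jaw":40,"delta_pos":[0.017,-0.14,0],"turn":0.077},{"jaw":40,"delta_pos":[0.0165,-0.151,0],"turn":0.077},{"jaw":40,"delta_pos":[0.0165,-0.151,0],"turn":0.077},{"jaw":40,"delta_pos":[0.0165,-0.151,0.04],"turn":0.077},{"jaw":40,"delta_pos":[0.0165,-0.151,0.08],"turn":0.077},{"jaw":40,"delta_pos":[0.0165,-0.151,0.11],"turn":0.077},{"jaw":40,"delta_pos":[0.0165,-0.151,0.11],"turn":0.077}]'
python3 -m handwheel '[{"jaw":40,"delta_pos":[0,0,0.002],"turn":0},{"jaw":40,"delta_pos":[0,0,0.003],"turn":0},{"jaw":40,"delta_pos":[0,0,0.003],"turn":0}]'
python3 - <<'E'
from h import *
st(); go([.3755,-.369,.052],0)
E
```

```text
clock: 16.65
position: [0.3764, -0.3667, 0.0481]
ee_rot: [0.706, 0.708, 0.001, -0.002]
ft_force: [-0.4, 0.9, -0.9]
grip_width: 0.651
clock: 16.9
position: [0.3765, -0.3682, 0.0493]
ee_rot: [0.706, 0.708, 0.0, 0.0]
ft_force: [0.3, 0.0, -0.6]
grip_width: 0.652
t16.90 pos [ 0.3765 -0.3682  0.0493] jawdir deg 0.1 x [-0.002  1.     0.   ] z [ 0.  0. -1.] F [ 0.3  0.  -0.6] grip 0.652 j [ 0.95  0.32 -0.3   1.9   0.11  0.94  0.6 ]
[-0.0008 -0.001  -0.0027] ('turn(tool z, down => negative of world)', np.float64(0.0006), 'deg world', np.float64(-0.1))
```

```bash
python3 -m handwheel '[{"jaw":40,"delta_pos":[-0.001,0,0.001],"turn":0},{"jaw":40,"delta_pos":[-0.001,0,0.002],"turn":0},{"jaw":40,"delta_pos":[-0.001,0,0.002],"turn":0}]'
python3 - <<'E'
from h import *
st(); snap('wrist','w15')
E
```

```text
clock: 17.15
position: [0.3758, -0.3697, 0.0475]
ee_rot: [0.707, 0.707, -0.0, 0.0]
ft_force: [-0.9, 0.1, -0.9]
grip_width: 0.649
t17.15 pos [ 0.3758 -0.3697  0.0475] jawdir deg 0.1 x [-0.001  1.    -0.   ] z [ 0. -0. -1.] F [-0.9  0.1 -0.9] grip 0.649 j [ 0.95  0.32 -0.3   1.9   0.12  0.93  0.6 ]
```

View pics/w15.png

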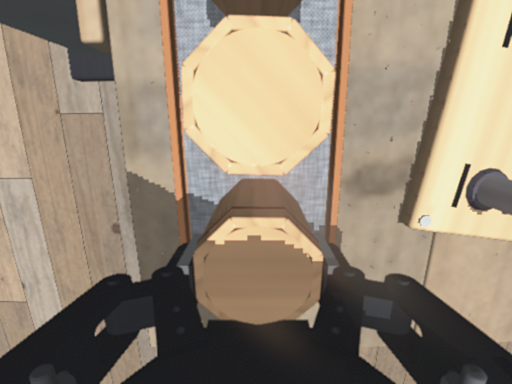

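```bash
python3 -m handwheel '[{"jaw":40,"delta_pos":[0,0,0.001],"turn":0},{"jaw":40,"delta_pos":[0,0,0.003],"turn":0},{"jaw":40,"delta_pos":[0,0,0.003],"turn":0}]'
python3 - <<'E'
from h import *
st()
E
```

```text
clock: 17.45
position: [0.3759, -0.3699, 0.0462]
ee_rot: [0.707, 0.707, -0.0, 0.0]
ft_force: [-6.5, 5.5, 20.8]
grip_width: 0.651
t17.45 pos [ 0.3759 -0.3699  0.0462] jawdir deg 0.1 x [-0.001  1.    -0.001] z [ 0.    -0.001 -1.   ] F [-6.5  5.5 20.8] grip 0.651 j [ 0.95  0.32 -0.3   1.9   0.12  0.93  0.6 ]
```

```bash
python3 -m handwheel '[{"jaw":60,"delta_pos":[0,0,-0.002],"turn":0},{"jaw":65,"delta_pos":[0,0,-0.002],"turn":0},{"jaw":80,"delta_pos":[0,0,-0.002],"turn":0},{"jaw":85,"delta_pos":[0,0,-0.002],"turn":0},{"jaw":85,"delta_pos":[0,0,-0.04],"turn":0},{"jaw":85,"delta_pos":[0,0,-0.08],"turn":0},{"jaw":85,"delta_pos":[0,0,-0.115],"turn":0},{"jaw":85,"delta_pos":[0,0,-0.16],"turn":0},{"jaw":85,"delta_pos":[0,0,-0.2],"turn":0},{"jaw":85,"delta_pos":[0,0,-0.2],"turn":0}]'
python3 - <<'E'
from h import *
st(); snap('wrist','w16');snap('top','t16',(290,110,430,260),4)
E
```

```text
clock: 18.28
position: [0.3781, -0.3714, 0.2524]
ee_rot: [0.707, 0.707, 0.0, 0.006]
ft_force: [1.2, -1.3, 1.1]
grip_width: 0.993
t18.28 pos [ 0.3781 -0.3714  0.2524] jawdir deg 0.1 x [-0.001  1.    -0.008] z [ 0.008 -0.008 -1.   ] F [ 1.2 -1.3  1.1] grip 0.993 j [ 0.97  0.12 -0.31  1.68  0.04  1.34  0.66]
```

View pics/w16.png

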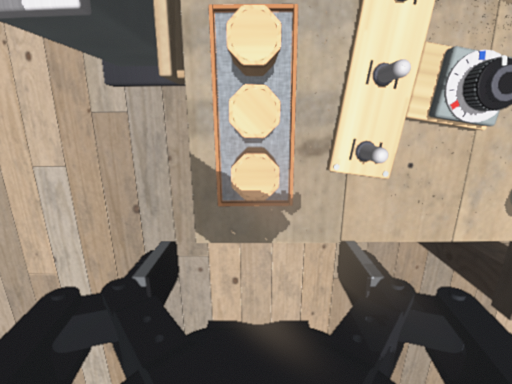

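View pics/t16_full.png

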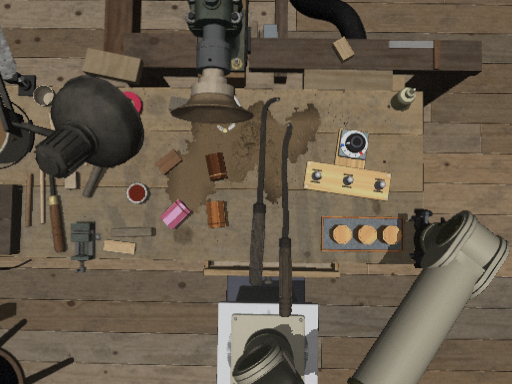

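```bash
python3 - <<'E'
from h import *
go([.36,.163,.25],-82.6)
E
python3 -m handwheel '[{"jaw":85,"delta_pos":[0.36,0.03,-0.01],"turn":0.3},{"jaw":85,"delta_pos":[0.36,0.03,-0.01],"turn":0.3},{"jaw":85,"delta_pos":[0.36,0.03,-0.01],"turn":0.3},{"jaw":85,"delta_pos":[0.36,0.03,-0.01],"turn":0.3},{"jaw":85,"delta_pos":[0.36,0.03,-0.01],"turn":0.3},{"jaw":85,"delta_pos":[0.36,0.03,-0.01],"turn":0.3},{"jaw":85,"delta_pos":[0.36,0.03,-0.01],"turn":0.3},{"jaw":85,"delta_pos":[0.36,0.03,-0.01],"turn":0.3},{"jaw":85,"delta_pos":[0.36,0.03,-0.01],"turn":0.3},{"jaw":85,"delta_pos":[0.36,0.03,-0.01],"turn":0.3}]'
python3 - <<'E'
from h import *
st(); go([.37,.163,.25],-82.6)
E
```

```text
[ 0.5331 -0.0159 -0.0055] ('turn(tool z, down => negative of world)', np.float64(0.4592), 'deg world', np.float64(-82.7))
clock: 19.22
position: [0.405, -0.0024, 0.2535]
ee_rot: [0.95, 0.313, -0.0, -0.001]
ft_force: [-0.3, -0.1, 0.2]
grip_width: 0.995
t19.22 pos [ 0.405  -0.0024  0.2535] jawdir deg -53.5 x [0.804 0.595 0.   ] z [-0.001  0.001 -1.   ] F [-0.3 -0.1  0.2] grip 0.995 j [ 0.7  -0.17 -0.71  1.92 -0.12  1.35 -0.91]
[ 0.0702 -0.1538  0.0037] ('turn(tool z, down => negative of world)', np.float64(0.1616), 'deg world', np.float64(-29.1))
```

```bash
python3 -m handwheel '[{"jaw":85,"delta_pos":[0.07,-0.153,0],"turn":0.16},{"jaw":85,"delta_pos":[0.07,-0.153,0],"turn":0.16},{"jaw":85,"delta_pos":[0.07,-0.153,0],"turn":0.16},{"jaw":85,"delta_pos":[0.07,-0.153,0],"turn":0.16},{"jaw":85,"delta_pos":[0.07,-0.153,0],"turn":0.16},{"jaw":85,"delta_pos":[0.07,-0.153,0],"turn":0.16},{"jaw":85,"delta_pos":[0.07,-0.153,0],"turn":0.16}]'
python3 - <<'E'
from h import *
st(); snap('wrist','w17')
E
```

```text
clock: 19.8
position: [0.3713, 0.1553, 0.2533]
ee_rot: [0.998, 0.064, -0.001, 0.0]
ft_force: [0.2, -0.3, 0.7]
grip_width: 0.994
t19.80 pos [0.3713 0.1553 0.2533] jawdir deg -82.6 x [ 0.992  0.129 -0.001] z [-0.001 -0.001 -1.   ] F [ 0.2 -0.3  0.7] grip 0.994 j [ 0.66 -0.24 -0.99  1.92 -0.2   1.36 -1.72]
```

View pics/w17.png

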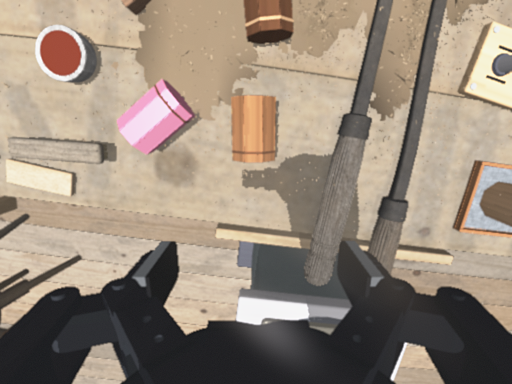

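```bash
python3 - <<'E'
from h import *
im=cv2.imread('pics/w17_full.png')
cv2.imwrite('pics/w17c.png',cv2.resize(im[80:180,205:305],None,fx=5.5,fy=5.5,interpolation=cv2.INTER_CUBIC))
E
```

```text
(no output)
```

View pics/w17c.png

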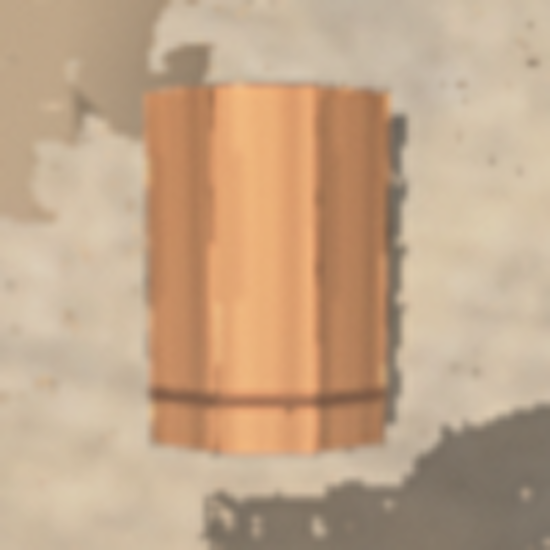

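```bash
python3 - <<'E'
from h import *
c=calibration('wrist')
A=lambda p:((p[0]+.5)/5.5+205-.5,(p[1]+.5)/5.5+80-.5)
q=[ray('wrist',A(p),.056,c)[:2] for p in ((210,86),(321,86),(215,453),(318,453))]
print(np.round(q,4)); m=(q[0]+q[1])/2; b=(q[2]+q[3])/2; print(m,b,np.linalg.norm(m-b),np.degrees(np.arctan2(*(m-b)[::-1])))
E
```

```text
[[0.4676 0.1844]
 [0.4706 0.1607]
 [0.3889 0.1743]
 [0.3918 0.1509]]
[0.46907004 0.17255085] [0.39035085 0.16261377] 0.07934391963807055 7.194649035955797
```

```bash
python3 - <<'E'
from h import *
go([.4025,.164,.10],-82.7)
E
python3 -m handwheel '[{"jaw":85,"delta_pos":[0.032,-0.0045,0.04],"turn":0.0},{"jaw":85,"delta_pos":[0.032,-0.0045,0.08],"turn":0.0},{"jaw":85,"delta_pos":[0.032,-0.0045,0.12],"turn":0.0},{"jaw":85,"delta_pos":[0.032,-0.0045,0.15],"turn":0.0},{"jaw":85,"delta_pos":[0.032,-0.0045,0.15],"turn":0.0},{"jaw":85,"delta_pos":[0.032,-0.0045,0.15],"turn":0.0}]' 20
python3 - <<'E'
from h import *
st();go([.4025,.164,.012],-82.7);snap('wrist','w18')
E
```

```text
[ 0.0321 -0.0056  0.1534] ('turn(tool z, down => negative of world)', np.float64(-0.0), 'deg world', np.float64(0.0))
clock: 20.35
position: [0.4016, 0.1631, 0.1032]
ee_rot: [0.998, 0.064, -0.003, -0.001]
ft_force: [0.3, 0.2, 0.7]
grip_width: 0.996
t20.35 pos [0.4016 0.1631 0.1032] jawdir deg -82.7 x [ 0.992  0.127 -0.006] z [-0.006  0.001 -1.   ] F [0.3 0.2 0.7] grip 0.996 j [ 0.62  0.17 -1.15  2.05  0.17  1.04 -2.06]
[ 0.0015 -0.0006  0.0912] ('turn(tool z, down => negative of world)', np.float64(-0.0001), 'deg world', np.float64(0.0))
```

View pics/w18.png

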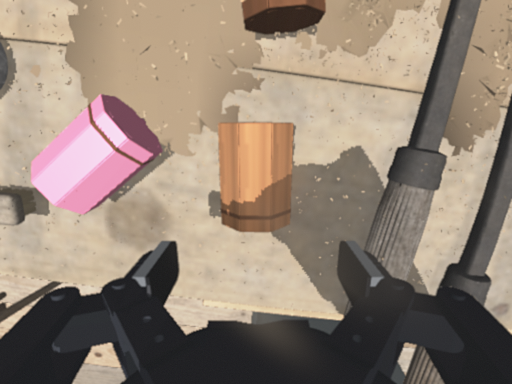

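```bash
python3 - <<'E'
from h import *
for z in (.0,.03): print(ray('wrist',(372,240),z), ray('wrist',(392,150),z),ray('wrist',(352,290),z))
E
python3 -m handwheel '[{"jaw":85,"delta_pos":[0.001,0,0.04],"turn":0.0},{"jaw":85,"delta_pos":[0.001,0,0.08],"turn":0.0},{"jaw":85,"delta_pos":[0.001,0,0.09],"turn":0.0},{"jaw":85,"delta_pos":[0.001,0,0.09],"turn":0.0},{"jaw":45,"delta_pos":[0.001,0,0.09],"turn":0.0},{"jaw":45,"delta_pos":[0.001,0,0.09],"turn":0.0},{"jaw":45,"delta_pos":[0.001,0,0.09],"turn":0.0},{"jaw":45,"delta_pos":[0.001,0,0.09],"turn":0.0},{"jaw":45,"delta_pos":[0.001,0,0.09],"turn":0.0}]' 20
python3 - <<'E'
from h import *
st();snap('wrist','w19')
E
```

```text
[0.37304414 0.04438776 0.        ] [0.46273173 0.04752476 0.        ] [0.31386218 0.05135005 0.        ]
[0.38500278 0.05983879 0.03      ] [0.46384402 0.06259642 0.03      ] [0.33297798 0.06595909 0.03      ]
clock: 21.15
position: [0.4059, 0.1645, 0.0169]
ee_rot: [0.998, 0.063, 0.002, 0.0]
ft_force: [-2.4, -0.8, 13.1]
grip_width: 0.65
t21.15 pos [0.4059 0.1645 0.0169] jawdir deg -82.8 x [0.992 0.126 0.004] z [ 0.004 -0.    -1.   ] F [-2.4 -0.8 13.1] grip 0.650 j [ 0.46  0.36 -1.04  2.11  0.41  0.88 -2.26]
```

View pics/w19.png

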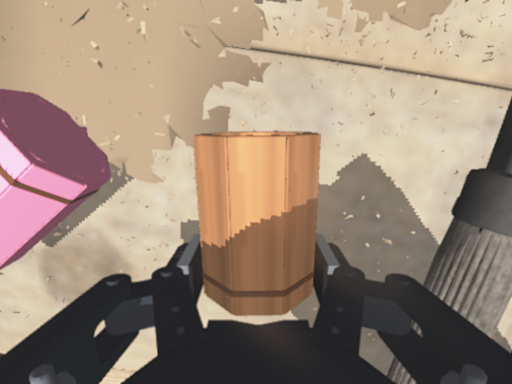

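```bash
python3 -m handwheel '[{"jaw":45,"delta_pos":[0,0,-0.02],"turn":0.0},{"jaw":45,"delta_pos":[0,0,-0.04],"turn":0.0},{"jaw":45,"delta_pos":[0,0,-0.07],"turn":0.0},{"jaw":45,"delta_pos":[0,0,-0.10],"turn":0.0},{"jaw":45,"delta_pos":[0,0,-0.12],"turn":0.0},{"jaw":45,"delta_pos":[0,0,-0.12],"turn":0.0},{"jaw":45,"delta_pos":[0,0,-0.12],"turn":0.0}]' 20
python3 - <<'E'
from h import *
st();snap('wrist','w20')
E
```

```text
clock: 21.78
position: [0.4051, 0.1639, 0.136]
ee_rot: [0.998, 0.063, 0.002, 0.001]
ft_force: [-0.1, -0.5, -1.2]
grip_width: 0.649
t21.78 pos [0.4051 0.1639 0.136 ] jawdir deg -82.8 x [0.992 0.126 0.004] z [ 0.004 -0.002 -1.   ] F [-0.1 -0.5 -1.2] grip 0.649 j [ 0.69  0.1  -1.2   2.01  0.11  1.1  -2.01]
```

View pics/w20.png

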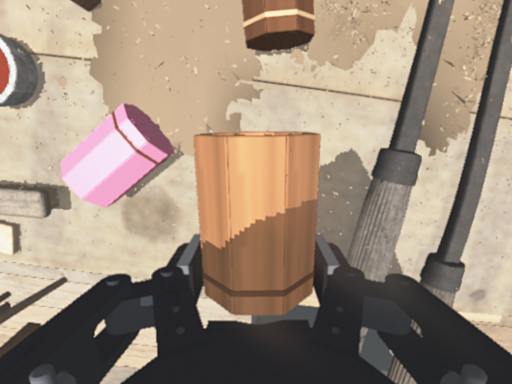

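```bash
python3 - <<'E'
from h import *
go([.4545,-.1327,.18],-97.4)
E
```

```text
[ 0.0125  0.3003 -0.0446] ('turn(tool z, down => negative of world)', np.float64(0.0812), 'deg world', np.float64(-14.6))
```

```bash
python3 -m handwheel '[{"jaw":45,"delta_pos":[0,0,-0.03],"turn":0.0},{"jaw":45,"delta_pos":[0,0.02,-0.045],"turn":0.0},{"jaw":45,"delta_pos":[0.0,0.06,-0.045],"turn":0.0},{"jaw":45,"delta_pos":[0.0,0.10,-0.045],"turn":0.02},{"jaw":45,"delta_pos":[0.005,0.14,-0.045],"turn":0.04},{"jaw":45,"delta_pos":[0.01,0.18,-0.045],"turn":0.06},{"jaw":45,"delta_pos":[0.0125,0.22,-0.045],"turn":0.08},{"jaw":45,"delta_pos":[0.0125,0.26,-0.045],"turn":0.081},{"jaw":45,"delta_pos":[0.0125,0.30,-0.045],"turn":0.081},{"jaw":45,"delta_pos":[0.0125,0.30,-0.045],"turn":0.081}]'
python3 - <<'E'
from h import *
st();snap('wrist','w21');snap('scene','s21',(200,100,360,250),4)
E
```

```text
clock: 22.67
position: [0.4532, -0.14, 0.1777]
ee_rot: [0.998, -0.068, -0.001, 0.0]
ft_force: [-0.3, -0.6, -1.2]
grip_width: 0.649
t22.67 pos [ 0.4532 -0.14    0.1777] jawdir deg -97.9 x [ 0.991 -0.137 -0.002] z [-0.002  0.    -1.   ] F [-0.3 -0.6 -1.2] grip 0.649 j [ 1.05  0.11 -0.88  1.88  0.1   1.19 -1.57]
```

View pics/w21.png

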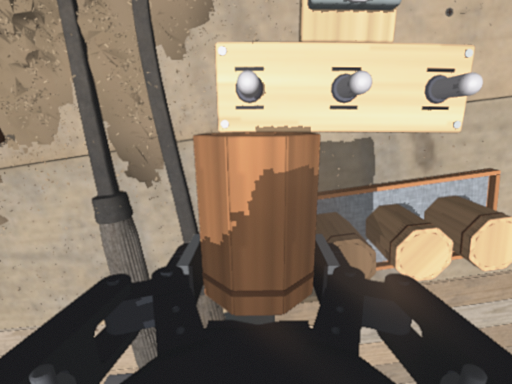

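View pics/s21.png

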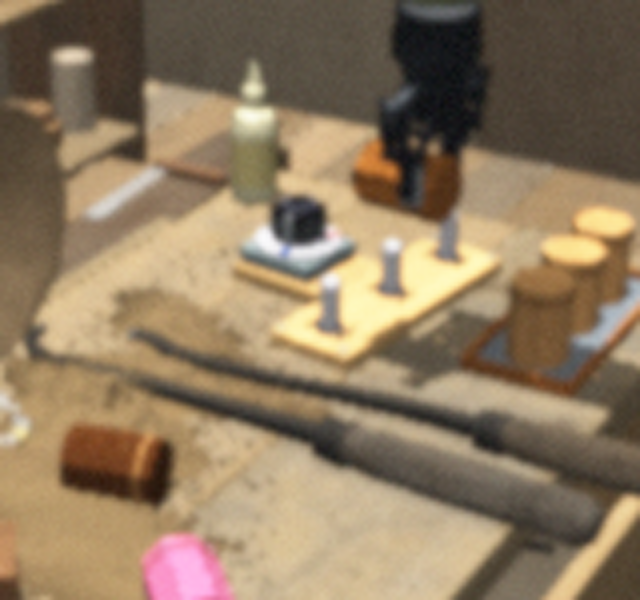

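```bash
python3 - <<'E'
from h import *
c=calibration('wrist')
for p in ((249,83),(360,84),(473,84)): print(ray('wrist',p,.064,c))
Q=[ray('wrist',p,.018,c) for p in((221,49),(469,51),(455,125),(223,126))];print(np.round(Q,4))
a=np.radians(-7.4); e=np.array([np.cos(a),np.sin(a)])
pk=np.array([.5545,-.1456]); go([*(pk-.098*e),.072],-97.4)
E
```

```text
[ 0.55564462 -0.13856363  0.064     ]
[ 0.54242514 -0.23627823  0.064     ]
[ 0.53070076 -0.3391951   0.064     ]
[[ 0.5976 -0.1142  0.018 ]
 [ 0.5653 -0.3682  0.018 ]
 [ 0.4914 -0.3567  0.018 ]
 [ 0.5221 -0.1039  0.018 ]]
[ 0.0039 -0.0004  0.106 ] ('turn(tool z, down => negative of world)', np.float64(-0.0005), 'deg world', np.float64(0.1))
```

```bash
python3 - <<'E'
from h import *
st();snap('wrist','w22')
E
cd pics; python3 -c "
import cv2
im=cv2.imread('w22_full.png');cv2.imwrite('w22c.png',cv2.resize(im[30:150,190:350],None,fx=4.8,fy=4.8,interpolation=cv2.INTER_CUBIC))"
```

```text
t22.77 pos [ 0.4536 -0.1331  0.178 ] jawdir deg -97.5 x [ 0.991 -0.13  -0.002] z [-0.002  0.002 -1.   ] F [-0.4  1.6 -0.7] grip 0.650 j [ 1.04  0.11 -0.89  1.88  0.09  1.19 -1.58]
```

View pics/w22c.png

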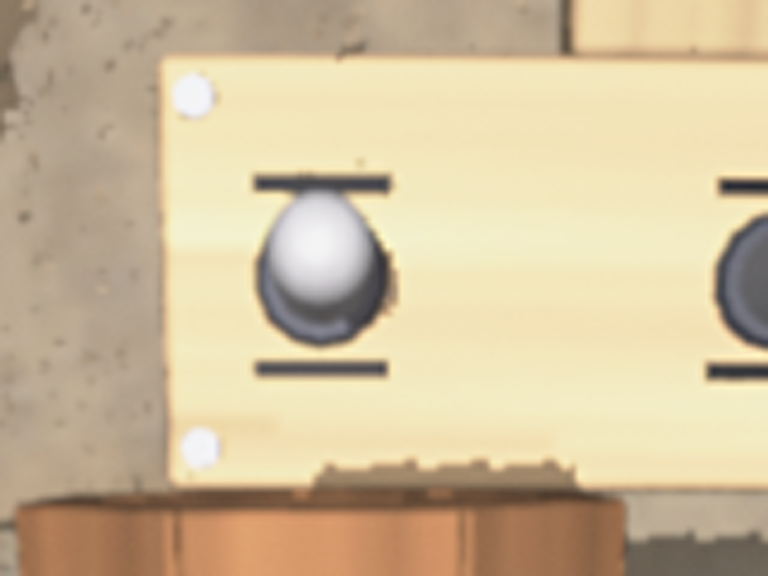

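```bash
python3 - <<'E'
from h import *
c=calibration('wrist')
p=ray('wrist',(256.7,30+240/4.8),.066,c);f=ray('wrist',(256.7,30+280/4.8),.018,c);print(p,f)
o=get_obs(); print(np.hypot(*(p[:2]-o['position'][:2])),np.hypot(*(f[:2]-o['position'][:2])))
E
python3 -m handwheel '[{"jaw":45,"delta_pos":[0.0,0,0.04],"turn":0.0},{"jaw":45,"delta_pos":[0.0,0,0.08],"turn":0.0},{"jaw":45,"delta_pos":[0.0,0,0.106],"turn":0.0},{"jaw":45,"delta_pos":[0.0,0,0.106],"turn":0.0},{"jaw":45,"delta_pos":[0.0,0,0.106],"turn":0.0},{"jaw":45,"delta_pos":[0.0,0,0.106],"turn":0.0}]'
python3 - <<'E'
from h import *
st();snap('wrist','w23')
E
```

```text
[ 0.55727164 -0.14390945  0.066     ] [ 0.55567387 -0.14344119  0.018     ]
0.10421436584514357 0.10257284069496485
clock: 23.32
position: [0.4554, -0.1312, 0.0749]
ee_rot: [0.998, -0.063, 0.001, 0.0]
ft_force: [-0.7, -0.3, -0.6]
grip_width: 0.651
t23.32 pos [ 0.4554 -0.1312  0.0749] jawdir deg -97.2 x [ 0.992 -0.126  0.002] z [ 0.002 -0.    -1.   ] F [-0.7 -0.3 -0.6] grip 0.651 j [ 0.98  0.26 -0.86  1.99  0.24  0.99 -1.7 ]
```

View pics/w23.png

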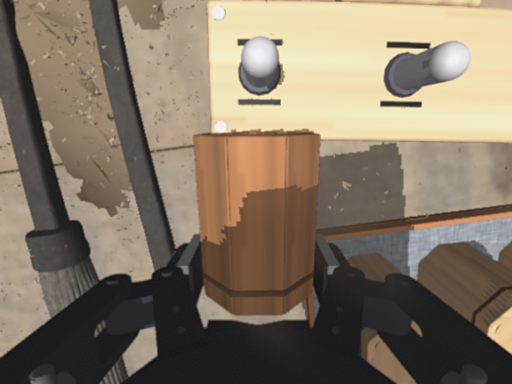

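```bash
python3 -m handwheel '[{"jaw":45,"delta_pos":[0.008,0,0.003],"turn":0.0},{"jaw":45,"delta_pos":[0.016,0,0.004],"turn":0.0},{"jaw":45,"delta_pos":[0.022,0,0.004],"turn":0.0},{"jaw":45,"delta_pos":[0.026,0,0.004],"turn":0.0},{"jaw":45,"delta_pos":[0.029,0,0.004],"turn":0.0},{"jaw":45,"delta_pos":[0.032,0,0.004],"turn":0.0},{"jaw":45,"delta_pos":[0.035,0,0.004],"turn":0.0},{"jaw":45,"delta_pos":[0.038,0,0.004],"turn":0.0},{"jaw":45,"delta_pos":[0.04,0,0.004],"turn":0.0}]'
python3 - <<'E'
from h import *
st();snap('wrist','w24');snap('scene','s24',(240,120,340,210),6)
E
```

```text
clock: 24.12
position: [0.4881, -0.1358, 0.0676]
ee_rot: [0.998, -0.064, -0.007, -0.0]
ft_force: [-28.8, 5.4, 17.4]
grip_width: 0.651
t24.12 pos [ 0.4881 -0.1358  0.0676] jawdir deg -97.3 x [ 0.992 -0.127 -0.014] z [-0.014  0.001 -1.   ] F [-28.8   5.4  17.4] grip 0.651 j [ 0.91  0.36 -0.83  1.9   0.31  1.02 -1.76]
```

View pics/w24.png

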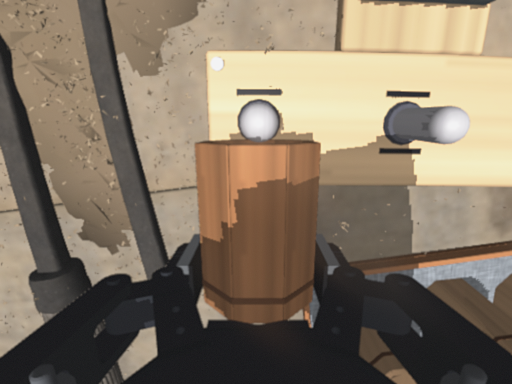

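View pics/s24.png

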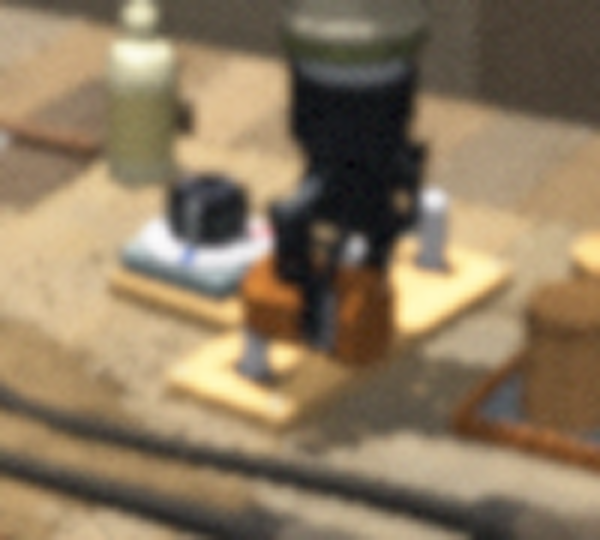

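```bash
python3 -m handwheel '[{"jaw":45,"delta_pos":[-0.012,0,0.0],"turn":0.0},{"jaw":45,"delta_pos":[-0.015,0,0.0],"turn":0.0},{"jaw":45,"delta_pos":[-0.015,0,0.0],"turn":0.0},{"jaw":45,"delta_pos":[-0.015,0,0.016],"turn":0.0},{"jaw":45,"delta_pos":[-0.015,0,0.016],"turn":0.0},{"jaw":45,"delta_pos":[-0.015,0,0.016],"turn":0.0}]' 20
python3 - <<'E'
from h import *
st();snap('wrist','w25')
E
```

```text
clock: 24.72
position: [0.4792, -0.135, 0.0531]
ee_rot: [0.998, -0.064, -0.0, -0.0]
ft_force: [-0.0, 1.0, -1.0]
grip_width: 0.654
t24.72 pos [ 0.4792 -0.135   0.0531] jawdir deg -97.3 x [ 0.992 -0.127 -0.001] z [-0.001  0.001 -1.   ] F [-0.  1. -1.] grip 0.654 j [ 0.92  0.36 -0.83  1.95  0.32  0.97 -1.76]
```

View pics/w25.png

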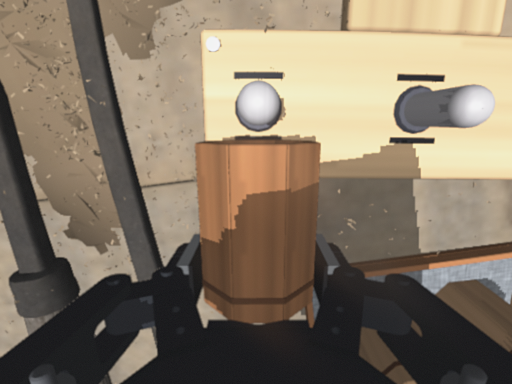

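```bash
python3 -m handwheel '[{"jaw":45,"delta_pos":[0.008,0,0.0],"turn":0.0},{"jaw":45,"delta_pos":[0.012,0,0.0],"turn":0.0},{"jaw":45,"delta_pos":[0.014,0,0.0],"turn":0.0},{"jaw":45,"delta_pos":[0.0165,0,-0.005],"turn":0.0},{"jaw":45,"delta_pos":[0.0195,0,-0.010],"turn":0.0},{"jaw":45,"delta_pos":[0.023,0,-0.0147],"turn":0.0},{"jaw":45,"delta_pos":[0.0265,0,-0.019],"turn":0.0},{"jaw":45,"delta_pos":[0.0306,0,-0.023],"turn":0.0},{"jaw":45,"delta_pos":[0.035,0,-0.0265],"turn":0.0},{"jaw":45,"delta_pos":[0.035,0,-0.0265],"turn":0.0}]' 20
python3 - <<'E'
from h import *
st();snap('wrist','w26');snap('scene','s26',(240,120,340,210),6)
E
```

```text
clock: 25.6
position: [0.5151, -0.1398, 0.0808]
ee_rot: [0.998, -0.064, 0.001, 0.0]
ft_force: [-3.3, 0.5, 1.2]
grip_width: 0.65
t25.60 pos [ 0.5151 -0.1398  0.0808] jawdir deg -97.3 x [ 0.992 -0.128  0.001] z [ 0.001 -0.    -1.   ] F [-3.3  0.5  1.2] grip 0.650 j [ 0.88  0.39 -0.82  1.84  0.33  1.05 -1.77]
```

View pics/w26.png

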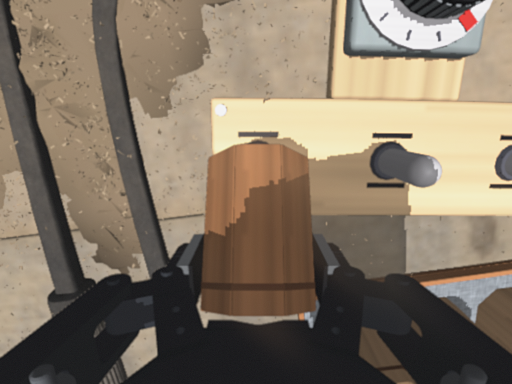

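View pics/s26.png

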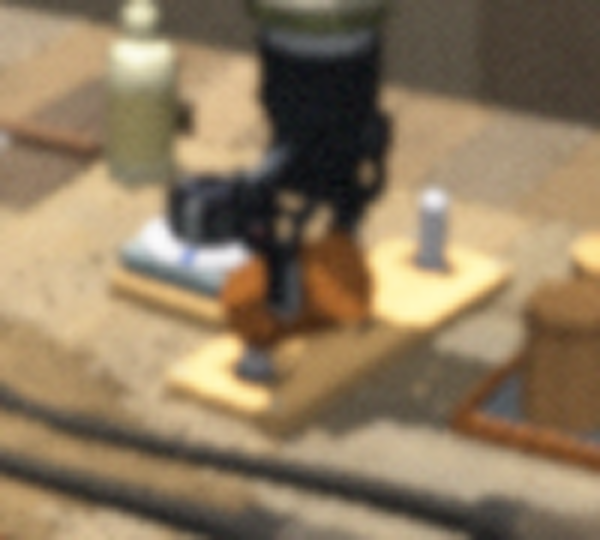

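```bash
python3 -m handwheel '[{"jaw":45,"delta_pos":[0.006,0,-0.003],"turn":0.0},{"jaw":45,"delta_pos":[0.011,0,-0.006],"turn":0.0},{"jaw":45,"delta_pos":[0.016,0,-0.008],"turn":0.0},{"jaw":45,"delta_pos":[0.022,0,-0.010],"turn":0.0},{"jaw":45,"delta_pos":[0.027,0,-0.0115],"turn":0.0},{"jaw":45,"delta_pos":[0.033,0,-0.0125],"turn":0.0},{"jaw":45,"delta_pos":[0.038,0,-0.013],"turn":0.0},{"jaw":45,"delta_pos":[0.044,0,-0.013],"turn":0.0},{"jaw":45,"delta_pos":[0.044,0,-0.013],"turn":0.0}]' 20
python3 - <<'E'
from h import *
st();snap('wrist','w27');snap('scene','s27',(240,120,340,210),6)
E
```

```text
clock: 26.45
position: [0.5585, -0.1453, 0.0927]
ee_rot: [0.998, -0.064, 0.0, -0.0]
ft_force: [-1.8, -0.4, -1.6]
grip_width: 0.648
t26.45 pos [ 0.5585 -0.1453  0.0927] jawdir deg -97.3 x [ 0.992 -0.127  0.001] z [ 0.001  0.    -1.   ] F [-1.8 -0.4 -1.6] grip 0.648 j [ 0.82  0.47 -0.8   1.72  0.37  1.12 -1.79]
```

View pics/w27.png

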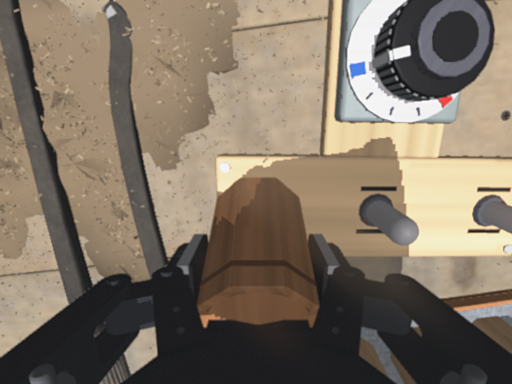

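View pics/s27.png

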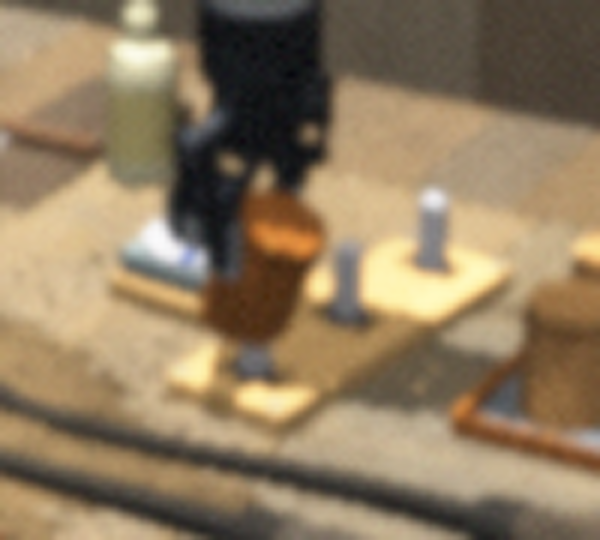

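```bash
python3 -m handwheel '[{"jaw":45,"delta_pos":[0.005,0,0.0],"turn":0.0},{"jaw":45,"delta_pos":[0.010,0,0.001],"turn":0.0},{"jaw":45,"delta_pos":[0.015,0,0.002],"turn":0.0},{"jaw":45,"delta_pos":[0.020,0,0.004],"turn":0.0},{"jaw":45,"delta_pos":[0.020,0,0.004],"turn":0.0},{"jaw":45,"delta_pos":[0.020,0,0.009],"turn":0.0},{"jaw":45,"delta_pos":[0.020,0,0.014],"turn":0.0},{"jaw":45,"delta_pos":[0.020,0,0.018],"turn":0.0},{"jaw":45,"delta_pos":[0.020,0,0.018],"turn":0.0}]' 20
python3 - <<'E'
from h import *
st();snap('wrist','w28');snap('scene','s28',(240,120,340,210),6)
E
```

```text
clock: 27.3
position: [0.5774, -0.1478, 0.074]
ee_rot: [0.998, -0.064, 0.0, -0.0]
ft_force: [-0.6, 0.3, -0.4]
grip_width: 0.65
t27.30 pos [ 0.5774 -0.1478  0.074 ] jawdir deg -97.3 x [ 0.992 -0.127  0.   ] z [ 0.  0. -1.] F [-0.6  0.3 -0.4] grip 0.650 j [ 0.78  0.53 -0.78  1.68  0.4   1.1  -1.81]
```

View pics/w28.png

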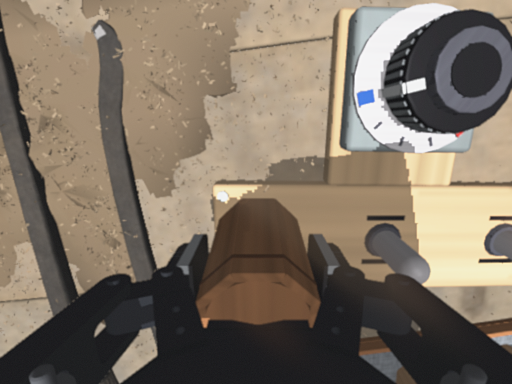

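View pics/s28.png

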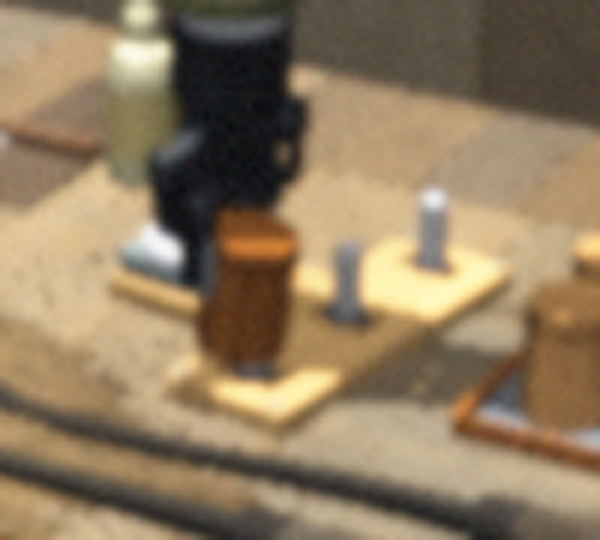

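```bash
python3 -m handwheel '[{"jaw":45,"delta_pos":[0,0,0.004],"turn":0.0},{"jaw":45,"delta_pos":[0,0,0.007],"turn":0.0},{"jaw":45,"delta_pos":[0,0,0.009],"turn":0.0},{"jaw":45,"delta_pos":[0,0,0.009],"turn":0.0}]' 20
python3 - <<'E'
from h import *
st()
E
```

```text
clock: 27.73
position: [0.5772, -0.1478, 0.0653]
ee_rot: [0.998, -0.064, -0.0, -0.0]
ft_force: [0.3, 0.4, -1.7]
grip_width: 0.646
t27.73 pos [ 0.5772 -0.1478  0.0653] jawdir deg -97.3 x [ 0.992 -0.127 -0.   ] z [-0.  0. -1.] F [ 0.3  0.4 -1.7] grip 0.646 j [ 0.78  0.54 -0.77  1.69  0.41  1.09 -1.82]
```

```bash
python3 -m handwheel '[{"jaw":45,"delta_pos":[0,0,0.002],"turn":0.0},{"jaw":45,"delta_pos":[0,0,0.004],"turn":0.0},{"jaw":45,"delta_pos":[0,0,0.006],"turn":0.0},{"jaw":45,"delta_pos":[0,0,0.006],"turn":0.0}]' 20
python3 - <<'E'
from h import *
st(); snap('wrist','w29');snap('scene','s29',(240,120,340,210),6)
E
```

```text
clock: 28.07
position: [0.578, -0.1479, 0.0604]
ee_rot: [0.998, -0.064, 0.001, 0.0]
ft_force: [-0.2, 0.4, 4.3]
grip_width: 0.651
t28.07 pos [ 0.578  -0.1479  0.0604] jawdir deg -97.3 x [ 0.992 -0.127  0.001] z [ 0.001 -0.    -1.   ] F [-0.2  0.4  4.3] grip 0.651 j [ 0.78  0.54 -0.77  1.69  0.42  1.08 -1.82]
```

View pics/s29.png

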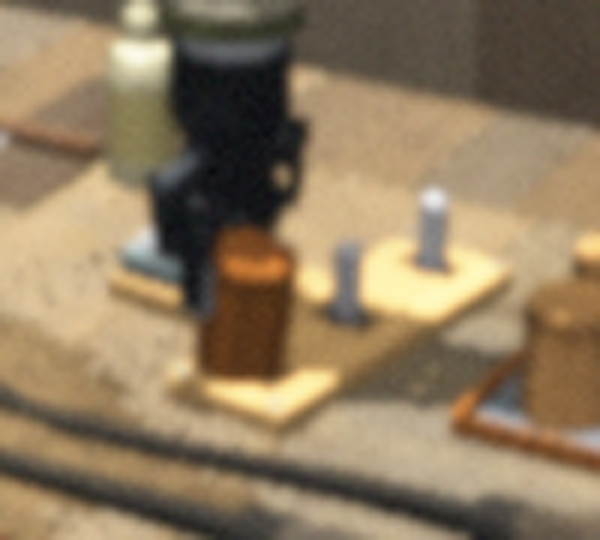

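View pics/w29.png

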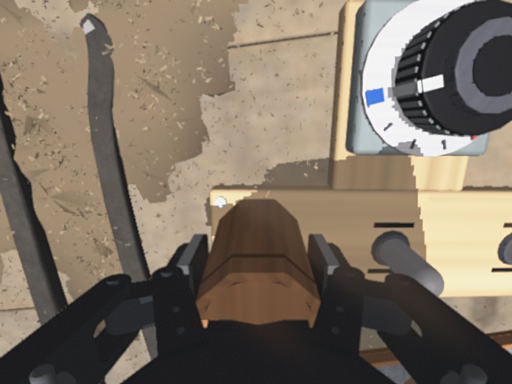

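```bash
python3 -m handwheel '[{"jaw":45,"delta_pos":[0,0,0.002],"turn":0.0},{"jaw":45,"delta_pos":[0.002,0,0.004],"turn":0.0},{"jaw":45,"delta_pos":[0.002,0,0.006],"turn":0.0},{"jaw":45,"delta_pos":[0.002,0,0.007],"turn":0.0}]' 20
python3 - <<'E'
from h import *
st(); snap('wrist','w30');snap('scene','s30',(240,120,340,210),6)
E
```

```text
clock: 28.5
position: [0.5834, -0.1485, 0.0561]
ee_rot: [0.998, -0.064, 0.004, 0.001]
ft_force: [7.5, -3.0, 21.3]
grip_width: 0.651
t28.50 pos [ 0.5834 -0.1485  0.0561] jawdir deg -97.3 x [ 0.992 -0.128  0.009] z [ 0.009 -0.002 -1.   ] F [ 7.5 -3.  21.3] grip 0.651 j [ 0.77  0.55 -0.76  1.68  0.43  1.07 -1.83]
```

View pics/s30.png

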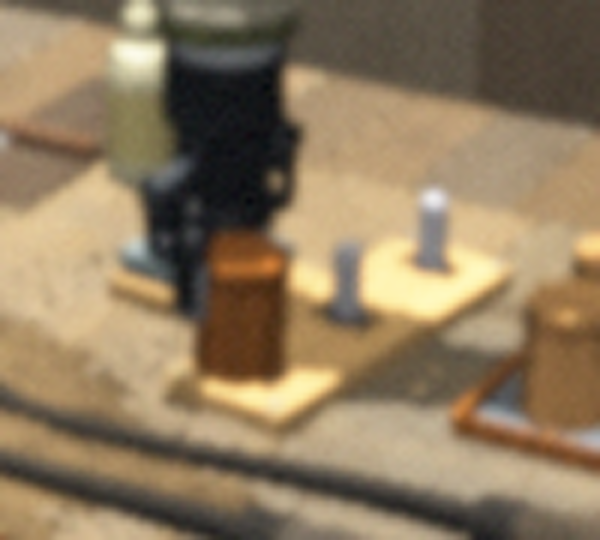

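View pics/w30.png

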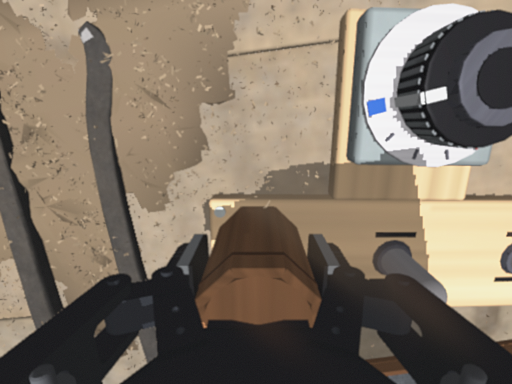

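```bash
python3 -m handwheel '[{"jaw":58,"delta_pos":[-0.002,0,-0.004],"turn":0.0},{"jaw":62,"delta_pos":[-0.002,0,-0.005],"turn":0.0},{"jaw":75,"delta_pos":[-0.002,0,-0.005],"turn":0.0},{"jaw":85,"delta_pos":[-0.002,0,-0.005],"turn":0.0},{"jaw":85,"delta_pos":[-0.002,0,-0.01],"turn":0.0},{"jaw":85,"delta_pos":[-0.002,0,-0.05],"turn":0.0},{"jaw":85,"delta_pos":[-0.002,0,-0.09],"turn":0.0},{"jaw":85,"delta_pos":[-0.002,0,-0.13],"turn":0.0},{"jaw":85,"delta_pos":[-0.002,0,-0.16],"turn":0.0},{"jaw":85,"delta_pos":[-0.002,0,-0.16],"turn":0.0}]' 20
python3 - <<'E'
from h import *
st(); snap('wrist','w31');snap('scene','s31',(240,120,340,210),6);snap('top','t31',(290,130,430,210),5.5)
E
```

```text
clock: 29.43
position: [0.58, -0.1476, 0.2197]
ee_rot: [0.998, -0.064, 0.004, 0.001]
ft_force: [1.0, 0.6, -0.2]
grip_width: 0.994
t29.43 pos [ 0.58   -0.1476  0.2197] jawdir deg -97.3 x [ 0.992 -0.127  0.009] z [ 0.009 -0.002 -1.   ] F [ 1.   0.6 -0.2] grip 0.994 j [ 0.83  0.39 -0.84  1.53  0.3   1.35 -1.73]
```

View pics/s31.png

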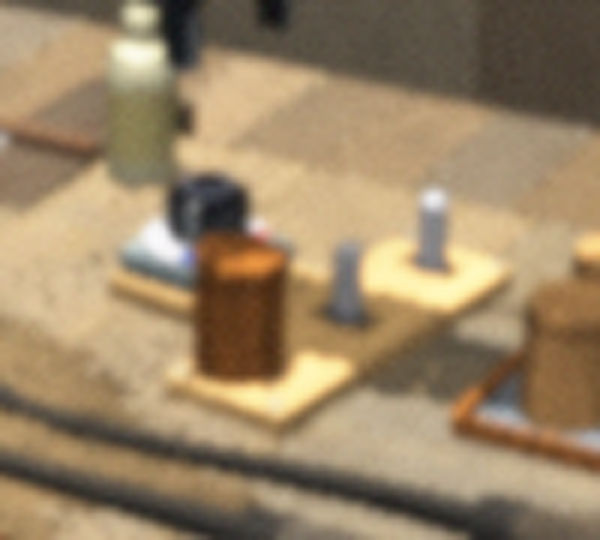

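View pics/t31.png

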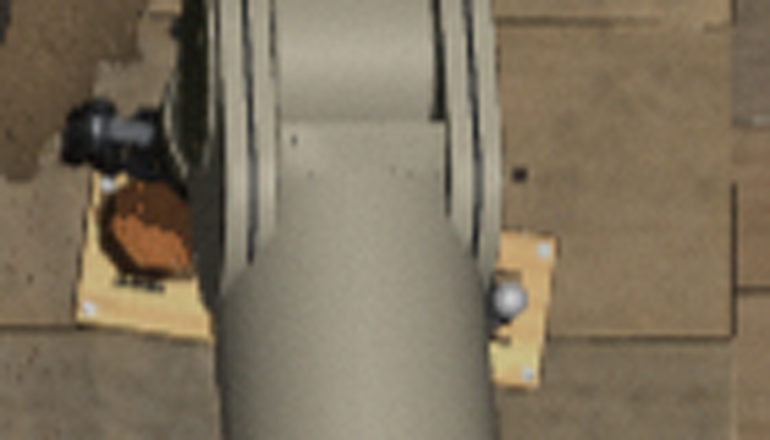

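View pics/w31.png

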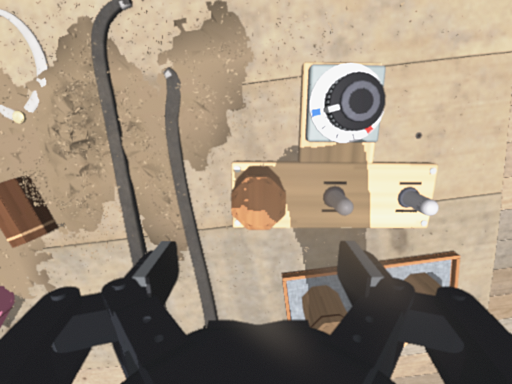

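```bash
cd pics; python3 -c "
import cv2
im=cv2.imread('t31_full.png');cv2.imwrite('t31b.png',cv2.resize(im[90:250,110:290],None,fx=3.5,fy=3.5,interpolation=cv2.INTER_CUBIC))"
```

```text
(no output)
```

View pics/t31b.png

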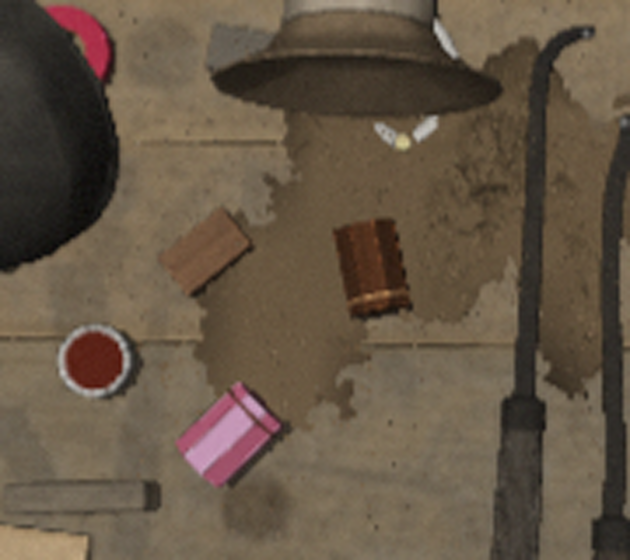

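```bash
python3 - <<'E'
from h import *
for z in (.1,.2,.3,.4): print(z,ray('top',(212,122),z),ray('top',(172,115),z)[1],ray('top',(252,115),z)[1])
print(proj('scene',[[.65,.5,.03],[.65,.6,.03],[.7,.15,.0],[.75,.15,.0]]))
go([.52,.155,.22],-77)
E
```

```text
0.1 [0.70459678 0.17921531 0.1       ] 0.3009406491698749 0.05885701440350492
0.2 [0.68415339 0.16820838 0.2       ] 0.2810371474718764 0.05664674132010605
0.3 [0.66370999 0.15720145 0.3       ] 0.2611336457738779 0.05443646823670718
0.4 [0.6432666  0.14619451 0.4       ] 0.2412301440758794 0.052226195153308314
[[141.97110108 261.58147933]
 [115.4565678  281.15069547]
 [204.41686757 210.90960111]
 [193.12602856 207.09711346]]
[-0.0951 -0.2931 -0.0077] ('turn(tool z, down => negative of world)', np.float64(-0.1129), 'deg world', np.float64(20.3))
```

```bash
python3 -m handwheel '[{"jaw":85,"delta_pos":[-0.095,-0.293,-0.008],"turn":-0.112},{"jaw":85,"delta_pos":[-0.095,-0.293,-0.008],"turn":-0.112},{"jaw":85,"delta_pos":[-0.095,-0.293,-0.008],"turn":-0.112},{"jaw":85,"delta_pos":[-0.095,-0.293,-0.008],"turn":-0.112},{"jaw":85,"delta_pos":[-0.095,-0.293,-0.008],"turn":-0.112},{"jaw":85,"delta_pos":[-0.095,-0.293,-0.008],"turn":-0.112},{"jaw":85,"delta_pos":[-0.095,-0.293,-0.008],"turn":-0.112},{"jaw":85,"delta_pos":[-0.095,-0.293,-0.008],"turn":-0.112},{"jaw":85,"delta_pos":[-0.095,-0.293,-0.008],"turn":-0.112},{"jaw":85,"delta_pos":[-0.095,-0.293,-0.008],"turn":-0.112}]' 20
python3 - <<'E'
from h import *
st(); snap('scene','s32'); st(); snap('wrist','w32'); 
im=cv2.imread('pics/w32_full.png');cv2.imwrite('pics/w32c.png',cv2.resize(im[60:200,190:330],None,fx=4.2,fy=4.2,interpolation=cv2.INTER_CUBIC))
E
```

```text
clock: 30.42
position: [0.5194, 0.1557, 0.2194]
ee_rot: [0.994, 0.113, -0.001, 0.0]
ft_force: [0.3, -1.0, -0.1]
grip_width: 0.998
t30.42 pos [0.5194 0.1557 0.2194] jawdir deg -77.0 x [ 0.974  0.225 -0.002] z [-0.002 -0.    -1.   ] F [ 0.3 -1.  -0.1] grip 0.998 j [ 0.5   0.32 -1.04  1.66  0.28  1.33 -1.93]
t30.47 pos [0.52   0.1542 0.2195] jawdir deg -77.2 x [ 0.975  0.222 -0.002] z [-0.002 -0.001 -1.   ] F [ 0.8 -0.2  0.1] grip 0.996 j [ 0.51  0.32 -1.04  1.66  0.28  1.33 -1.93]
```

View pics/w32.png

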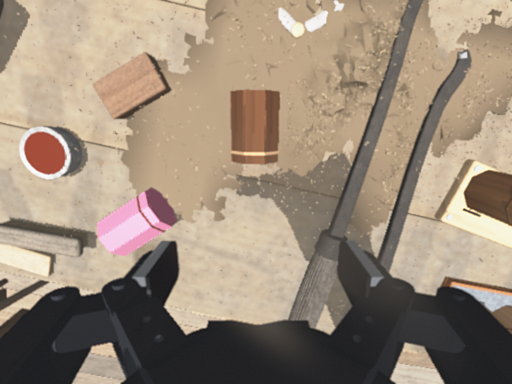

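View pics/w32c.png

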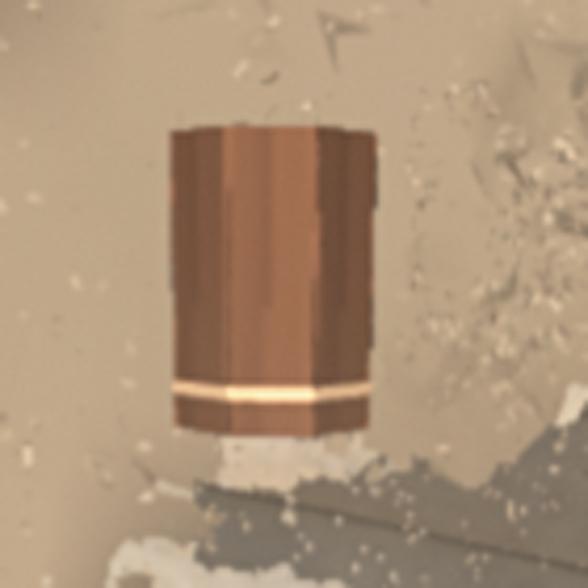

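View pics/s32.png

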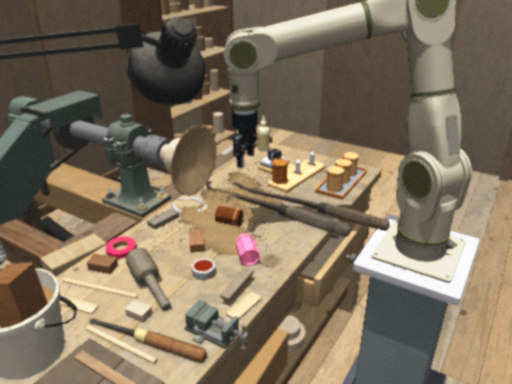

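```bash
python3 - <<'E'
from h import *
c=calibration('wrist')
A=lambda p:((p[0]+.5)/4.2+190-.5,(p[1]+.5)/4.2+60-.5)
q=[ray('wrist',A(p),.056,c)[:2] for p in ((224,126),(318,126),(228,437),(314,437))]
print(np.round(q,4)); m=(q[0]+q[1])/2; b=(q[2]+q[3])/2; y=np.degrees(np.arctan2(*(m-b)[::-1]));print(m,b,np.linalg.norm(m-b),y)
P=b+.012*(m-b)/np.linalg.norm(m-b);print(P); st(); go([*P,.10],y-90); go([*P,.012],y-90)
E
```

```text
[[0.6161 0.1909]
 [0.6213 0.1678]
 [0.5389 0.1735]
 [0.5441 0.1508]]
[0.61867934 0.17935186] [0.54149876 0.16216487] 0.07907107087228661 12.554089490235178
[0.55321185 0.16477321]
t30.52 pos [0.5204 0.1535 0.2196] jawdir deg -77.2 x [ 0.975  0.221 -0.002] z [-0.002 -0.001 -1.   ] F [-0.6 -0.6 -0.1] grip 0.990 j [ 0.51  0.31 -1.04  1.65  0.28  1.33 -1.93]
[ 0.0348 -0.0038  0.1196] ('turn(tool z, down => negative of world)', np.float64(0.0011), 'deg world', np.float64(-0.2))
[ 0.0349 -0.0038  0.2076] ('turn(tool z, down => negative of world)', np.float64(0.0011), 'deg world', np.float64(-0.2))
```

```bash
python3 -m handwheel '[{"jaw":85,"delta_pos":[0.034,-0.004,0.03],"turn":0},{"jaw":85,"delta_pos":[0.034,-0.004,0.07],"turn":0},{"jaw":85,"delta_pos":[0.034,-0.004,0.11],"turn":0},{"jaw":85,"delta_pos":[0.034,-0.004,0.15],"turn":0},{"jaw":85,"delta_pos":[0.034,-0.004,0.185],"turn":0},{"jaw":85,"delta_pos":[0.034,-0.004,0.185],"turn":0},{"jaw":85,"delta_pos":[0.034,-0.004,0.185],"turn":0}]' 20
python3 - <<'E'
from h import *
st(); go([.5532,.1648,.012],-77.4); snap('wrist','w33')
E
```

```text
clock: 31.1
position: [0.5519, 0.1648, 0.0347]
ee_rot: [0.994, 0.111, -0.002, 0.0]
ft_force: [0.5, 0.8, 0.7]
grip_width: 0.997
t31.10 pos [0.5519 0.1648 0.0347] jawdir deg -77.3 x [ 0.975  0.221 -0.004] z [-0.004 -0.001 -1.   ] F [0.5 0.8 0.7] grip 0.997 j [ 0.34  0.59 -0.89  1.75  0.52  1.06 -2.09]
[0.0013 0.0003 0.0227] ('turn(tool z, down => negative of world)', np.float64(0.0008), 'deg world', np.float64(-0.1))
```

View pics/w33.png

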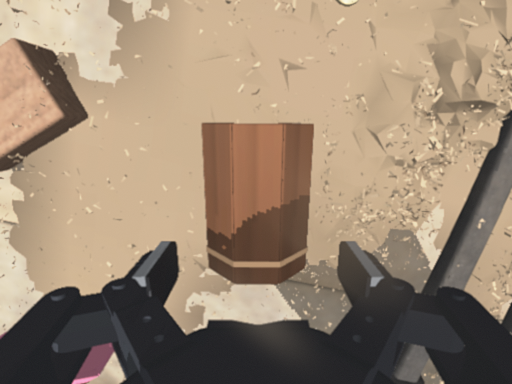

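```bash
python3 -m handwheel '[{"jaw":85,"delta_pos":[0.0,0,0.02],"turn":0},{"jaw":85,"delta_pos":[0.0,0,0.021],"turn":0},{"jaw":85,"delta_pos":[0,0,0.021],"turn":0},{"jaw":45,"delta_pos":[0,0,0.021],"turn":0},{"jaw":45,"delta_pos":[0,0,0.021],"turn":0},{"jaw":45,"delta_pos":[0,0,0.021],"turn":0},{"jaw":45,"delta_pos":[0,0,0.021],"turn":0},{"jaw":45,"delta_pos":[0,0,0.021],"turn":0}]' 20
python3 - <<'E'
from h import *
st()
E
python3 -m handwheel '[{"jaw":45,"delta_pos":[0,0,-0.02],"turn":0.0},{"jaw":45,"delta_pos":[0,0,-0.05],"turn":0.0},{"jaw":45,"delta_pos":[0,0,-0.08],"turn":0.0},{"jaw":45,"delta_pos":[0,0,-0.12],"turn":0.0},{"jaw":45,"delta_pos":[0,0,-0.16],"turn":0.0},{"jaw":45,"delta_pos":[0,0,-0.16],"turn":0.0}]' 20
python3 - <<'E'
from h import *
st();snap('wrist','w34')
a=np.radians(-7.4); e=np.array([np.cos(a),np.sin(a)])
pk=np.array([.542,-.2450]); print(pk-.1*e); go([*(pk-.1*e),.18],-97.4)
E
```

```text
clock: 31.82
position: [0.5535, 0.1665, 0.0163]
ee_rot: [0.994, 0.112, 0.001, 0.0]
ft_force: [-1.4, -1.5, 6.8]
grip_width: 0.652
t31.82 pos [0.5535 0.1665 0.0163] jawdir deg -77.2 x [0.975 0.222 0.002] z [ 0.002 -0.    -1.   ] F [-1.4 -1.5  6.8] grip 0.652 j [ 0.32  0.62 -0.88  1.76  0.55  1.02 -2.11]
clock: 32.32
position: [0.5554, 0.1685, 0.183]
ee_rot: [0.994, 0.112, 0.005, -0.001]
ft_force: [1.1, 1.0, -2.0]
grip_width: 0.655
t32.32 pos [0.5554 0.1685 0.183 ] jawdir deg -77.1 x [0.975 0.223 0.01 ] z [ 0.01   0.003 -1.   ] F [ 1.1  1.  -2. ] grip 0.655 j [ 0.42  0.43 -1.    1.62  0.38  1.29 -1.99]
[ 0.44283288 -0.23212044]
[-0.1978  0.3649 -0.0019] ('turn(tool z, down => negative of world)', np.float64(0.1125), 'deg world', np.float64(-20.2))
```

View pics/w34.png

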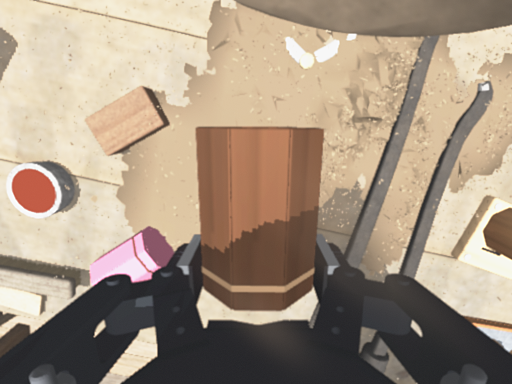

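```bash
python3 - <<'E'
from h import *
a=np.radians(-7.4); e=np.array([np.cos(a),np.sin(a)])
pk=np.array([.5292,-.3440]); print(pk-.095*e); go([*(pk-.095*e),.18],-97.4)
E
```

```text
[ 0.43499124 -0.33176442]
[-0.2276  0.4603 -0.0021] ('turn(tool z, down => negative of world)', np.float64(0.1125), 'deg world', np.float64(-20.2))
```

```bash
python3 -m handwheel '[{"jaw":45,"delta_pos":[-0.018,0.037,0],"turn":0.011},{"jaw":45,"delta_pos":[-0.037,0.074,0],"turn":0.022},{"jaw":45,"delta_pos":[-0.055,0.111,0],"turn":0.034},{"jaw":45,"delta_pos":[-0.073,0.148,0],"turn":0.045},{"jaw":45,"delta_pos":[-0.091,0.184,0],"turn":0.056},{"jaw":45,"delta_pos":[-0.11,0.221,0],"turn":0.067},{"jaw":45,"delta_pos":[-0.128,0.258,0],"turn":0.079},{"jaw":45,"delta_pos":[-0.146,0.295,0],"turn":0.09},{"jaw":45,"delta_pos":[-0.164,0.331,0],"turn":0.101},{"jaw":45,"delta_pos":[-0.182,0.368,0],"turn":0.112}]' 20
python3 - <<'E'
from h import *
st(); go([.435,-.3318,.18],-97.4)
E
```

```text
clock: 33.2
position: [0.4556, -0.2345, 0.1744]
ee_rot: [0.998, -0.065, -0.0, 0.0]
ft_force: [1.1, 0.2, -1.9]
grip_width: 0.651
t33.20 pos [ 0.4556 -0.2345  0.1744] jawdir deg -97.4 x [ 0.992 -0.129 -0.001] z [-0.001 -0.    -1.   ] F [ 1.1  0.2 -1.9] grip 0.651 j [ 1.13  0.21 -0.82  1.8   0.17  1.21 -1.44]
[-0.0078  0.0991 -0.0056] ('turn(tool z, down => negative of world)', np.float64(-0.0001), 'deg world', np.float64(0.0))
```

```bash
python3 -m handwheel '[{"jaw":45,"delta_pos":[-0.005,0.037,0],"turn":0},{"jaw":45,"delta_pos":[-0.008,0.07,0],"turn":0},{"jaw":45,"delta_pos":[-0.0105,0.095,0],"turn":0},{"jaw":45,"delta_pos":[-0.0105,0.1015,0],"turn":0},{"jaw":45,"delta_pos":[-0.0105,0.1015,0],"turn":0},{"jaw":45,"delta_pos":[-0.0105,0.1015,0],"turn":0}]' 20
python3 - <<'E'
from h import *
st();snap('wrist','w35',(190,30,350,150),4.8)
E
```

```text
clock: 33.7
position: [0.4337, -0.3311, 0.1743]
ee_rot: [0.998, -0.064, -0.0, -0.001]
ft_force: [-0.5, 1.3, -1.5]
grip_width: 0.651
t33.70 pos [ 0.4337 -0.3311  0.1743] jawdir deg -97.3 x [ 0.992 -0.127 -0.001] z [-0.     0.001 -1.   ] F [-0.5  1.3 -1.5] grip 0.651 j [ 1.22  0.28 -0.76  1.72  0.21  1.22 -1.28]
```

View pics/w35.png

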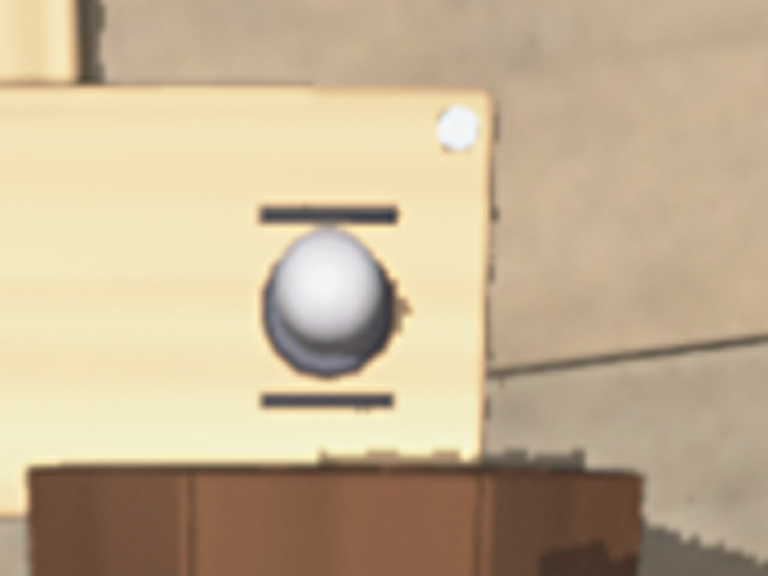

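```bash
python3 - <<'E'
from h import *
c=calibration('wrist')
p=ray('wrist',(190+327/4.8,30+283/4.8),.066,c);f=ray('wrist',(190+327/4.8,30+312/4.8),.018,c);print(p,f)
o=get_obs(); print(np.hypot(*(p[:2]-o['position'][:2])),np.hypot(*(f[:2]-o['position'][:2]))); st()
E
python3 -m handwheel '[{"jaw":45,"delta_pos":[0.0,0,0.04],"turn":0.0},{"jaw":45,"delta_pos":[0.0,0,0.08],"turn":0.0},{"jaw":45,"delta_pos":[0.0,0,0.115],"turn":0.0},{"jaw":45,"delta_pos":[0.0,0,0.12],"turn":0.0},{"jaw":45,"delta_pos":[0.0,0,0.12],"turn":0.0},{"jaw":45,"delta_pos":[0.0,0,0.12],"turn":0.0}]'
python3 - <<'E'
from h import *
st();snap('wrist','w36')
E
```

```text
[ 0.52987599 -0.34287408  0.066     ] [ 0.52916432 -0.34279427  0.018     ]
0.0965770316374539 0.09586101452654891
t33.75 pos [ 0.4341 -0.3304  0.1745] jawdir deg -97.2 x [ 0.992 -0.126 -0.   ] z [-0.     0.001 -1.   ] F [ 1.3  0.4 -0.8] grip 0.654 j [ 1.22  0.28 -0.76  1.72  0.21  1.22 -1.28]
clock: 34.25
position: [0.435, -0.3316, 0.0566]
ee_rot: [0.998, -0.063, 0.001, 0.0]
ft_force: [-0.3, 1.4, -1.1]
grip_width: 0.653
t34.25 pos [ 0.435  -0.3316  0.0566] jawdir deg -97.2 x [ 0.992 -0.126  0.002] z [ 0.002 -0.001 -1.   ] F [-0.3  1.4 -1.1] grip 0.653 j [ 1.17  0.42 -0.71  1.83  0.32  1.01 -1.37]
```

View pics/w36.png

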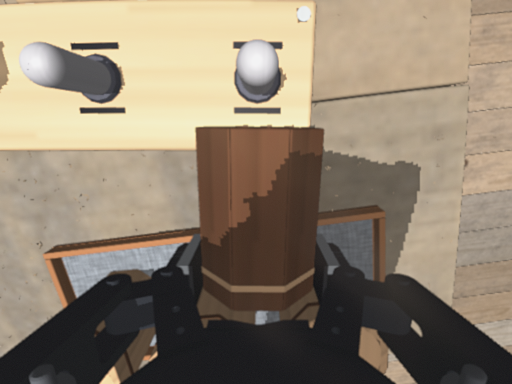

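```bash
python3 -m handwheel '[{"jaw":45,"delta_pos":[0.012,0,0.002],"turn":0.0},{"jaw":45,"delta_pos":[0.018,0,0.003],"turn":0.0},{"jaw":45,"delta_pos":[0.022,0,0.003],"turn":0.0},{"jaw":45,"delta_pos":[0.0245,0,-0.003],"turn":0.0},{"jaw":45,"delta_pos":[0.0275,0,-0.0085],"turn":0.0},{"jaw":45,"delta_pos":[0.031,0,-0.0137],"turn":0.0},{"jaw":45,"delta_pos":[0.035,0,-0.0187],"turn":0.0},{"jaw":45,"delta_pos":[0.0393,0,-0.0233],"turn":0.0},{"jaw":45,"delta_pos":[0.044,0,-0.0275],"turn":0.0},{"jaw":45,"delta_pos":[0.044,0,-0.0275],"turn":0.0}]' 20
python3 - <<'E'
from h import *
st();snap('wrist','w37');snap('scene','s37',(240,110,340,200),6)
E
```

```text
clock: 35.13
position: [0.4788, -0.3379, 0.0836]
ee_rot: [0.998, -0.064, 0.001, 0.0]
ft_force: [-2.2, -0.0, 0.7]
grip_width: 0.648
t35.13 pos [ 0.4788 -0.3379  0.0836] jawdir deg -97.3 x [ 0.992 -0.127  0.002] z [ 0.002 -0.001 -1.   ] F [-2.2 -0.   0.7] grip 0.648 j [ 1.1   0.47 -0.71  1.7   0.34  1.09 -1.4 ]
```

View pics/w37.png

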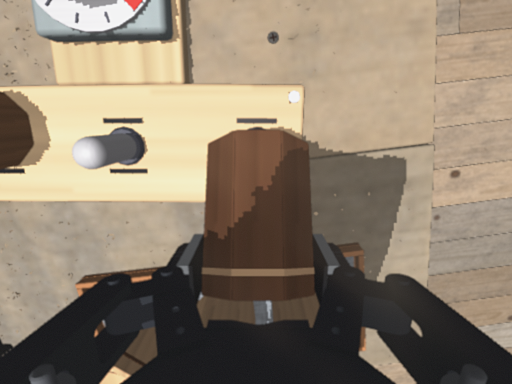

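View pics/s37.png

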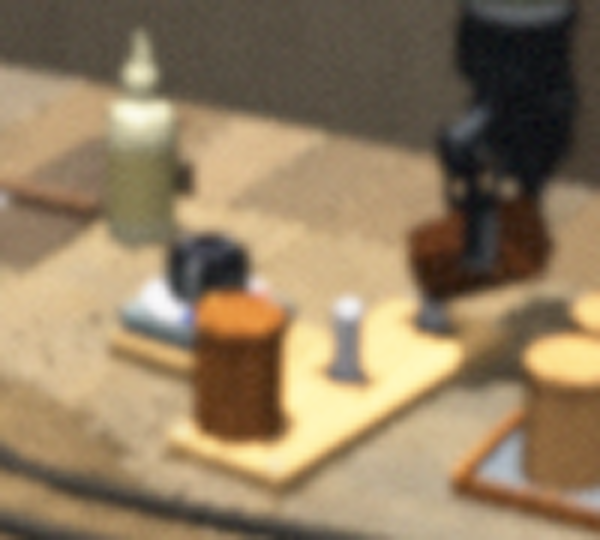

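```bash
python3 -m handwheel '[{"jaw":45,"delta_pos":[0.006,0,-0.0037],"turn":0.0},{"jaw":45,"delta_pos":[0.0115,0,-0.007],"turn":0.0},{"jaw":45,"delta_pos":[0.017,0,-0.010],"turn":0.0},{"jaw":45,"delta_pos":[0.023,0,-0.0123],"turn":0.0},{"jaw":45,"delta_pos":[0.029,0,-0.014],"turn":0.0},{"jaw":45,"delta_pos":[0.035,0,-0.0154],"turn":0.0},{"jaw":45,"delta_pos":[0.042,0,-0.016],"turn":0.0},{"jaw":45,"delta_pos":[0.048,0,-0.016],"turn":0.0},{"jaw":45,"delta_pos":[0.054,0,-0.0155],"turn":0.0},{"jaw":45,"delta_pos":[0.054,0,-0.0155],"turn":0.0}]' 20
python3 - <<'E'
from h import *
st();snap('wrist','w38');snap('scene','s38',(240,110,340,200),6)
E
```

```text
clock: 36.07
position: [0.5323, -0.3446, 0.0979]
ee_rot: [0.998, -0.064, 0.001, -0.0]
ft_force: [-1.6, -0.4, -1.1]
grip_width: 0.649
t36.07 pos [ 0.5323 -0.3446  0.0979] jawdir deg -97.3 x [ 0.992 -0.127  0.001] z [ 0.001 -0.    -1.   ] F [-1.6 -0.4 -1.1] grip 0.649 j [ 1.02  0.55 -0.69  1.56  0.37  1.17 -1.44]
```

View pics/w38.png

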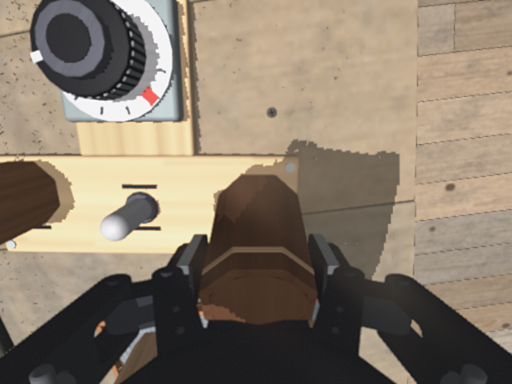

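View pics/s38.png

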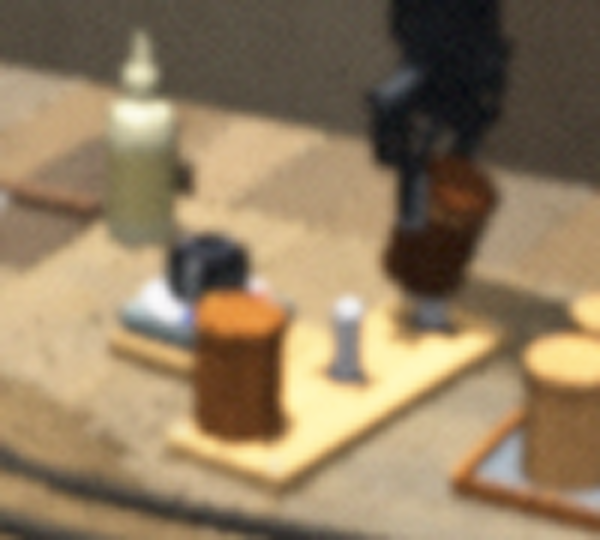

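```bash
python3 -m handwheel '[{"jaw":45,"delta_pos":[0.005,0,0.0],"turn":0.0},{"jaw":45,"delta_pos":[0.010,0,0.001],"turn":0.0},{"jaw":45,"delta_pos":[0.015,0,0.002],"turn":0.0},{"jaw":45,"delta_pos":[0.020,0,0.004],"turn":0.0},{"jaw":45,"delta_pos":[0.020,0,0.004],"turn":0.0},{"jaw":45,"delta_pos":[0.020,0,0.009],"turn":0.0},{"jaw":45,"delta_pos":[0.020,0,0.014],"turn":0.0},{"jaw":45,"delta_pos":[0.020,0,0.018],"turn":0.0},{"jaw":45,"delta_pos":[0.020,0,0.018],"turn":0.0}]' 20
python3 - <<'E'
from h import *
st();snap('wrist','w39');snap('scene','s39',(240,110,340,200),6)
E
```

```text
clock: 36.92
position: [0.5505, -0.347, 0.0787]
ee_rot: [0.998, -0.064, -0.0, -0.0]
ft_force: [0.2, -0.1, -1.7]
grip_width: 0.652
t36.92 pos [ 0.5505 -0.347   0.0787] jawdir deg -97.3 x [ 0.992 -0.127 -0.   ] z [-0.     0.001 -1.   ] F [ 0.2 -0.1 -1.7] grip 0.652 j [ 0.98  0.6  -0.67  1.52  0.4   1.16 -1.47]
```

View pics/s39.png

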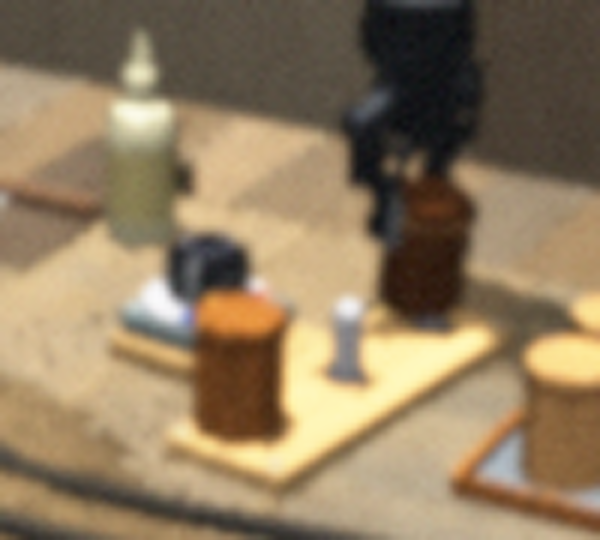

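```bash
python3 -m handwheel '[{"jaw":45,"delta_pos":[0,0,0.003],"turn":0.0},{"jaw":45,"delta_pos":[0,0,0.006],"turn":0.0},{"jaw":45,"delta_pos":[0,0,0.009],"turn":0.0},{"jaw":45,"delta_pos":[0,0,0.009],"turn":0.0}]' 20
python3 - <<'E'
from h import *
st()
E
```

```text
clock: 37.35
position: [0.5504, -0.3471, 0.07]
ee_rot: [0.998, -0.064, -0.0, -0.0]
ft_force: [0.1, 0.0, -0.6]
grip_width: 0.649
t37.35 pos [ 0.5504 -0.3471  0.07  ] jawdir deg -97.3 x [ 0.992 -0.127 -0.001] z [-0.001  0.    -1.   ] F [ 0.1  0.  -0.6] grip 0.649 j [ 0.98  0.61 -0.67  1.53  0.4   1.14 -1.47]
```

```bash
python3 -m handwheel '[{"jaw":45,"delta_pos":[0,0,0.003],"turn":0.0},{"jaw":45,"delta_pos":[0,0,0.005],"turn":0.0},{"jaw":45,"delta_pos":[0,0,0.007],"turn":0.0},{"jaw":45,"delta_pos":[0,0,0.007],"turn":0.0}]' 20
python3 - <<'E'
from h import *
st();snap('scene','s40',(240,110,340,200),6)
E
```

```text
clock: 37.68
position: [0.5527, -0.3475, 0.0658]
ee_rot: [0.998, -0.064, 0.002, 0.001]
ft_force: [2.5, 0.4, 9.5]
grip_width: 0.65
t37.68 pos [ 0.5527 -0.3475  0.0658] jawdir deg -97.3 x [ 0.992 -0.127  0.004] z [ 0.004 -0.002 -1.   ] F [2.5 0.4 9.5] grip 0.650 j [ 0.98  0.62 -0.67  1.53  0.41  1.13 -1.47]
```

View pics/s40.png

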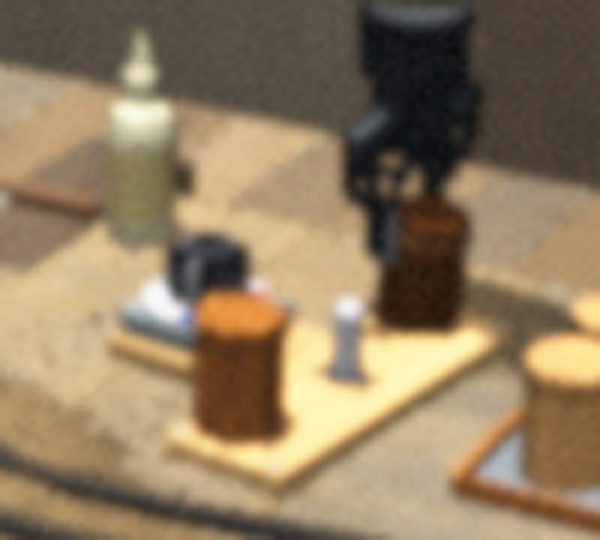

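Contact; press slightly more to square it up.

```bash
python3 -m handwheel '[{"jaw":45,"delta_pos":[0.001,0,0.002],"turn":0.0},{"jaw":45,"delta_pos":[0.002,0,0.004],"turn":0.0},{"jaw":45,"delta_pos":[0.002,0,0.005],"turn":0.0},{"jaw":45,"delta_pos":[0.002,0,0.005],"turn":0.0}]' 20
python3 - <<'E'
from h import *
st()
E
python3 -m handwheel '[{"jaw":57,"delta_pos":[-0.002,0,-0.004],"turn":0.0},{"jaw":60,"delta_pos":[-0.002,0,-0.005],"turn":0.0},{"jaw":70,"delta_pos":[-0.002,0,-0.005],"turn":0.0},{"jaw":85,"delta_pos":[-0.002,0,-0.005],"turn":0.0},{"jaw":85,"delta_pos":[-0.002,0,-0.01],"turn":0.0},{"jaw":85,"delta_pos":[-0.002,0,-0.05],"turn":0.0},{"jaw":85,"delta_pos":[-0.002,0,-0.09],"turn":0.0},{"jaw":85,"delta_pos":[-0.002,0,-0.13],"turn":0.0},{"jaw":85,"delta_pos":[-0.002,0,-0.13],"turn":0.0}]' 20
python3 - <<'E'
from h import *
st();snap('scene','s41',(240,110,340,200),6);snap('wrist','w41');snap('scene','s41f')
E
```

```text
clock: 38.07
position: [0.5568, -0.3481, 0.0627]
ee_rot: [0.998, -0.064, 0.004, 0.001]
ft_force: [5.3, -0.6, 16.5]
grip_width: 0.655
t38.07 pos [ 0.5568 -0.3481  0.0627] jawdir deg -97.3 x [ 0.992 -0.127  0.009] z [ 0.009 -0.003 -1.   ] F [ 5.3 -0.6 16.5] grip 0.655 j [ 0.97  0.62 -0.67  1.53  0.41  1.12 -1.48]
clock: 38.82
position: [0.5539, -0.3481, 0.1978]
ee_rot: [0.998, -0.064, 0.005, 0.003]
ft_force: [0.8, 0.1, 1.0]
grip_width: 0.994
t38.82 pos [ 0.5539 -0.3481  0.1978] jawdir deg -97.3 x [ 0.992 -0.127  0.01 ] z [ 0.01  -0.006 -1.   ] F [0.8 0.1 1. ] grip 0.994 j [ 1.    0.5  -0.71  1.4   0.33  1.35 -1.42]
```

View pics/s41.png

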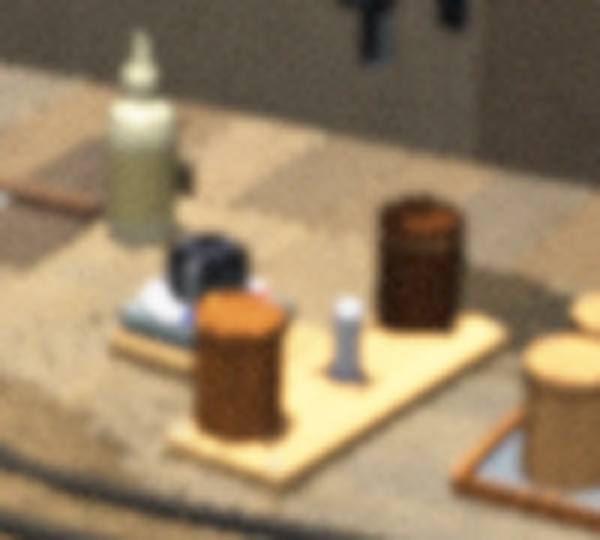

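View pics/w41.png

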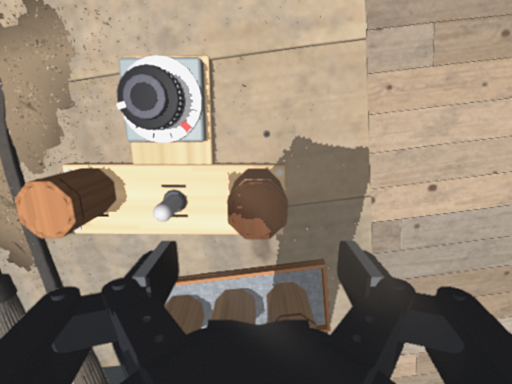

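```bash
python3 - <<'E'
from h import *
go([.6565,-.2595,.17],-70)
E
```

```text
[ 0.0938 -0.1006  0.0189] ('turn(tool z, down => negative of world)', np.float64(-0.1518), 'deg world', np.float64(27.3))
```

View pics/s41f_full.png

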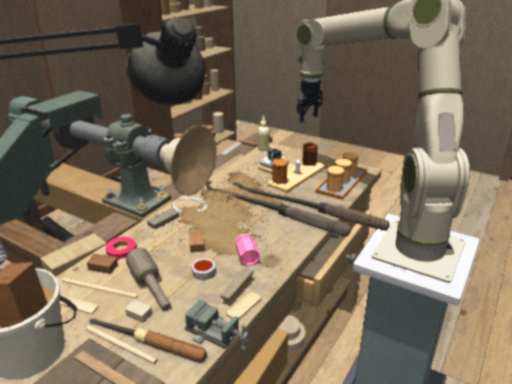

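No further oiled pots on the bench. Now the collar.

```bash
python3 -m handwheel '[{"jaw":85,"delta_pos":[0.031,-0.033,0],"turn":-0.04},{"jaw":85,"delta_pos":[0.062,-0.066,0],"turn":-0.08},{"jaw":85,"delta_pos":[0.094,-0.1005,0.01],"turn":-0.12},{"jaw":85,"delta_pos":[0.094,-0.1005,0.02],"turn":-0.152},{"jaw":85,"delta_pos":[0.094,-0.1005,0.02],"turn":-0.152},{"jaw":85,"delta_pos":[0.094,-0.1005,0.02],"turn":-0.152},{"jaw":85,"delta_pos":[0.094,-0.1005,0.02],"turn":-0.152}]' 40
python3 - <<'E'
from h import *
st(); go([.6565,-.2595,.05],-70)
E
```

```text
clock: 39.55
position: [0.6558, -0.2607, 0.1678]
ee_rot: [0.985, 0.172, -0.001, -0.0]
ft_force: [-0.2, -0.4, 1.4]
grip_width: 0.994
t39.55 pos [ 0.6558 -0.2607  0.1678] jawdir deg -70.1 x [ 0.941  0.34  -0.002] z [-0.002 -0.    -1.   ] F [-0.2 -0.4  1.4] grip 0.994 j [ 0.8   0.67 -0.78  1.26  0.46  1.39 -1.17]
[ 0.0013 -0.0008  0.1178] ('turn(tool z, down => negative of world)', np.float64(-0.0008), 'deg world', np.float64(0.1))
```

```bash
python3 -m handwheel '[{"jaw":85,"delta_pos":[0.001,-0.001,0.04],"turn":0},{"jaw":85,"delta_pos":[0.001,-0.001,0.08],"turn":0},{"jaw":85,"delta_pos":[0.001,-0.001,0.116],"turn":0},{"jaw":85,"delta_pos":[0.001,-0.001,0.116],"turn":0},{"jaw":40,"delta_pos":[0.001,-0.001,0.116],"turn":0},{"jaw":40,"delta_pos":[0.001,-0.001,0.116],"turn":0},{"jaw":40,"delta_pos":[0.001,-0.001,0.116],"turn":0},{"jaw":40,"delta_pos":[0.001,-0.001,0.116],"turn":0},{"jaw":40,"delta_pos":[0.001,-0.001,0.116],"turn":0}]' 40
python3 - <<'E'
from h import *
st()
E
```

```text
clock: 40.3
position: [0.6585, -0.2587, 0.0567]
ee_rot: [0.985, 0.174, 0.001, 0.001]
ft_force: [-5.3, 0.1, 7.1]
grip_width: 0.661
t40.30 pos [ 0.6585 -0.2587  0.0567] jawdir deg -70.0 x [0.94  0.342 0.003] z [ 0.003 -0.002 -1.   ] F [-5.3  0.1  7.1] grip 0.661 j [ 0.79  0.76 -0.74  1.37  0.52  1.21 -1.22]
```

Turn −0.667 total (120° counter-clockwise), in two calls.

```bash
python3 -m handwheel '[{"jaw":40,"delta_pos":[0,0,0],"turn":-0.04},{"jaw":40,"delta_pos":[0,0,0],"turn":-0.08},{"jaw":40,"delta_pos":[0,0,0],"turn":-0.12},{"jaw":40,"delta_pos":[0,0,0],"turn":-0.16},{"jaw":40,"delta_pos":[0,0,0],"turn":-0.20},{"jaw":40,"delta_pos":[0,0,0],"turn":-0.24},{"jaw":40,"delta_pos":[0,0,0],"turn":-0.28},{"jaw":40,"delta_pos":[0,0,0],"turn":-0.32},{"jaw":40,"delta_pos":[0,0,0],"turn":-0.34}]' 40
python3 -m handwheel '[{"jaw":40,"delta_pos":[0,0,0],"turn":-0.04},{"jaw":40,"delta_pos":[0,0,0],"turn":-0.08},{"jaw":40,"delta_pos":[0,0,0],"turn":-0.12},{"jaw":40,"delta_pos":[0,0,0],"turn":-0.16},{"jaw":40,"delta_pos":[0,0,0],"turn":-0.20},{"jaw":40,"delta_pos":[0,0,0],"turn":-0.24},{"jaw":40,"delta_pos":[0,0,0],"turn":-0.28},{"jaw":40,"delta_pos":[0,0,0],"turn":-0.31},{"jaw":40,"delta_pos":[0,0,0],"turn":-0.327},{"jaw":40,"delta_pos":[0,0,0],"turn":-0.327}]' 40
python3 - <<'E'
from h import *
st()
E
```

```text
clock: 41.05
position: [0.6571, -0.2576, 0.0567]
ee_rot: [0.757, 0.654, -0.0, 0.0]
ft_force: [-13.3, 5.3, 12.0]
grip_width: 0.664
clock: 41.88
position: [0.6555, -0.2583, 0.0566]
ee_rot: [0.34, 0.94, -0.001, -0.002]
ft_force: [-21.5, 4.7, 18.3]
grip_width: 0.661
t41.88 pos [ 0.6555 -0.2583  0.0566] jawdir deg 50.3 x [-0.769  0.639  0.002] z [-0.004 -0.001 -1.   ] F [-21.5   4.7  18.3] grip 0.661 j [ 0.96  0.92 -1.09  1.36  0.81  1.34  0.74]
```

```bash
python3 -m handwheel '[{"jaw":62,"delta_pos":[0,0,0],"turn":0},{"jaw":85,"delta_pos":[0,0,0],"turn":0},{"jaw":85,"delta_pos":[0,0,0],"turn":0},{"jaw":85,"delta_pos":[0,0,0],"turn":0},{"jaw":85,"delta_pos":[0,0,-0.04],"turn":0},{"jaw":85,"delta_pos":[0,0,-0.08],"turn":0},{"jaw":85,"delta_pos":[0,0,-0.12],"turn":0},{"jaw":85,"delta_pos":[0,0,-0.12],"turn":0}]'
python3 - <<'E'
from h import *
st(); st(); snap('wrist','w42'); 
im=cv2.imread('pics/w42_full.png');cv2.imwrite('pics/w42c.png',cv2.resize(im[130:260,195:325],None,fx=4.5,fy=4.5,interpolation=cv2.INTER_CUBIC))
E
```

```text
clock: 42.55
position: [0.6605, -0.2578, 0.1822]
ee_rot: [0.341, 0.94, 0.001, 0.005]
ft_force: [0.7, 0.4, -0.2]
grip_width: 0.998
t42.55 pos [ 0.6605 -0.2578  0.1822] jawdir deg 50.1 x [-0.767  0.642 -0.01 ] z [ 0.011 -0.002 -1.   ] F [ 0.7  0.4 -0.2] grip 0.998 j [ 0.96  0.81 -1.16  1.24  0.73  1.51  0.79]
t42.55 pos [ 0.6605 -0.2578  0.1822] jawdir deg 50.1 x [-0.767  0.642 -0.01 ] z [ 0.011 -0.002 -1.   ] F [ 0.7  0.4 -0.2] grip 0.998 j [ 0.96  0.81 -1.16  1.24  0.73  1.51  0.79]
```

View pics/w42c.png

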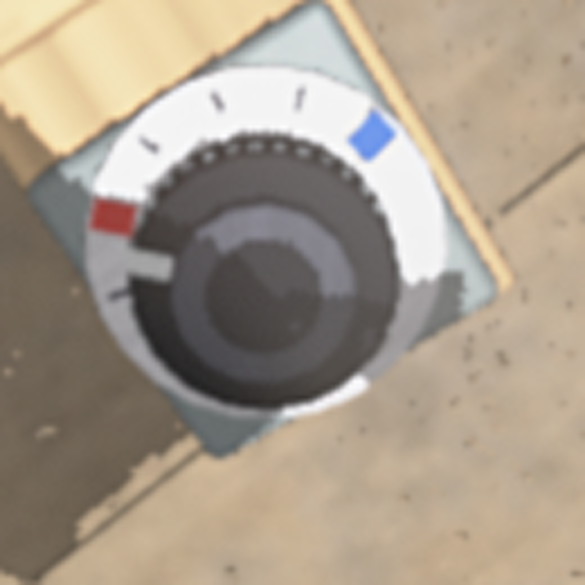

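```bash
python3 - <<'E'
from h import *
c=calibration('wrist')
A=lambda p:((p[0]+.5)/4.5+195-.5,(p[1]+.5)/4.5+130-.5)
ax=ray('wrist',A((264,296)),.084,c); print(ax)
for n,p,z in (('ptr',(130,263),.076),('ptrin',(172,269),.076),('k3',(148,145),.043),('red',(112,216),.043),('k5',(118,294),.043),('blue',(372,136),.043)):
    q=ray('wrist',A(p),z,c); print(n,(np.degrees(np.arctan2(q[1]-ax[1],q[0]-ax[0]))+7.4)%360,np.hypot(*(q-ax)[:2]))
go([.45,-.10,.27])
E
```

```text
[ 0.65487805 -0.25877949  0.084     ]
ptr 227.5258996642734 0.028221580653766055
ptrin 226.87242778888213 0.0194691695528544
k3 195.3127174682252 0.03625867601507126
red 225.16441853374758 0.03658784517333898
k5 254.91294956361503 0.036750513485198276
blue 104.81158763168075 0.03583869298278082
[ 0.2614 -0.013  -0.0936]
```

```bash
python3 -m handwheel '[{"jaw":85,"delta_pos":[0,0,-0.04],"turn":0},{"jaw":85,"delta_pos":[0.03,0,-0.08],"turn":0},{"jaw":85,"delta_pos":[0.07,0,-0.09],"turn":0},{"jaw":85,"delta_pos":[0.11,0,-0.09],"turn":0},{"jaw":85,"delta_pos":[0.15,0,-0.09],"turn":0},{"jaw":85,"delta_pos":[0.19,0,-0.09],"turn":0},{"jaw":85,"delta_pos":[0.23,0,-0.09],"turn":0},{"jaw":85,"delta_pos":[0.27,0,-0.09],"turn":0},{"jaw":85,"delta_pos":[0.3,0,-0.09],"turn":0},{"jaw":85,"delta_pos":[0.3,0,-0.09],"turn":0}]'
python3 - <<'E'
from h import *
st(); snap('top','t43',(280,100,440,260),4.5); snap('scene','s43',(180,100,390,280),3.7)
im=cv2.imread('pics/t43.png'); cv2.imwrite('pics/t43.png',cv2.resize(im,(600,600)))
im=cv2.imread('pics/s43.png'); cv2.imwrite('pics/s43.png',cv2.resize(im,(690,590)))
E
```

```text
clock: 43.43
position: [0.4373, -0.0787, 0.265]
ee_rot: [0.338, 0.941, -0.002, -0.008]
ft_force: [-0.5, 0.1, 0.1]
grip_width: 0.994
t43.43 pos [ 0.4373 -0.0787  0.265 ] jawdir deg 50.4 x [-0.771  0.637  0.013] z [-0.016  0.001 -1.   ] F [-0.5  0.1  0.1] grip 0.994 j [ 1.55 -0.1  -1.37  1.79 -0.09  1.38  1.08]
```

View pics/t43.png

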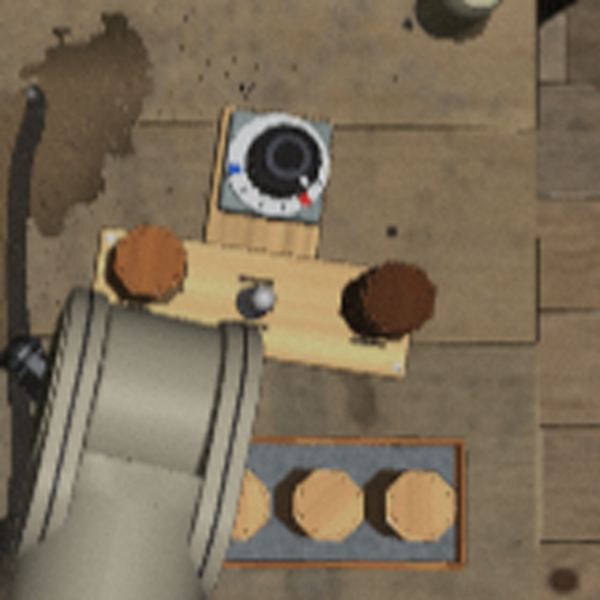

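View pics/s43.png

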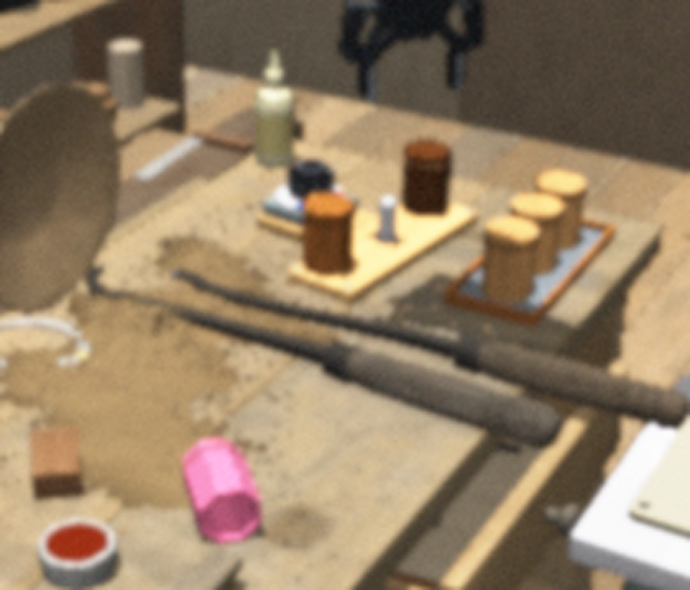

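```bash
python3 -m handwheel '[{"jaw":85,"delta_pos":[0,0,0],"turn":0},{"jaw":85,"delta_pos":[0,0,0],"turn":0},{"jaw":85,"delta_pos":[0,0,0],"turn":0}]'
python3 - <<'E'
from h import *
for uv in ((317.3+2,169.8),(385.9,179.2)): print(ray('top',uv,.098))
cv2.imwrite('pics/s44.png',cv2.resize(cv2.cvtColor(camera('scene'),cv2.COLOR_RGB2BGR)[130:200,250:340],None,fx=8,fy=8,interpolation=cv2.INTER_CUBIC))
E
```

```text
clock: 43.78
position: [0.4382, -0.0797, 0.2654]
ee_rot: [0.338, 0.941, -0.001, -0.008]
ft_force: [0.9, -0.1, -0.5]
grip_width: 0.997
[ 0.56547535 -0.14594111  0.098     ]
[ 0.54071424 -0.3453434   0.098     ]
```

View pics/s44.png

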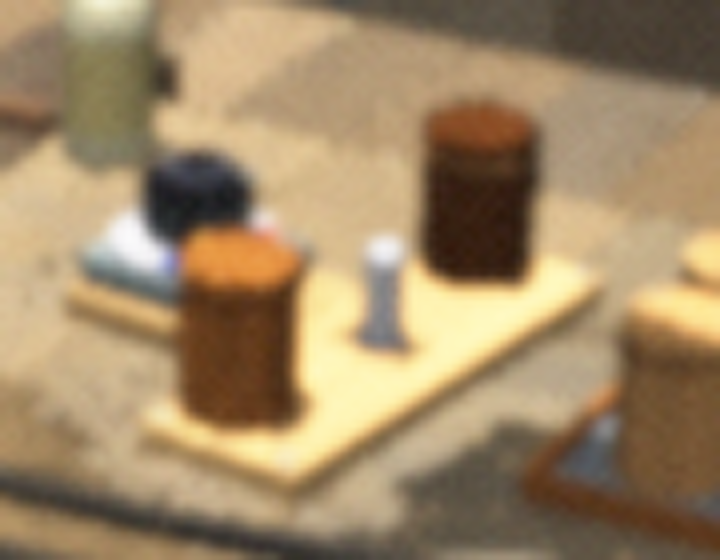

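```bash
python3 -c "
from workcell import hand_in
print(hand_in())"
```

```text
the job is handed in; nothing more can be done
None
```

The pots are changed and the collar is on red; I handed the job in at about 44 s of the 210 s allowed.

1. **Air off:** I turned the collar about 90° clockwise to blue. The pointer read 104.7° in the stand frame, against 105°.
2. **Dry pots:** All three pale pots went from the pegs to the tray, still upside down.
3. **Oiled pots:** I found two on the bench, the mid-brown one and the dark one with the pale ring; the top and scene pictures showed no third. The tool only points down, so I gripped each near its base and tipped it mouth-down against a peg. The mid-brown pot is on peg 1 and the dark pot on peg 3; peg 2 is empty.
4. **Air on:** I turned the collar 120° counter-clockwise to red and let go. The pointer then read about 227°, against 225° for red.

Last checks from the top and scene cameras:
- Both oiled pots stood upright, and their rims looked flat on the board. They sit about 12 mm off their pegs' centres, where 13 mm is the most that fits.
- The dry pots stood upside down in the tray. The last top picture had the arm covering part of the leftmost one, but the scene picture showed it standing.
- The tin, the sanding block and the pink pot looked undisturbed, and the gripper was clear of everything. I did not check the brush separately, but the arm never went near it.

No final check failed. Camera measurements of the same point differed by 3 to 5 mm early on. The mid-brown pot's first push against its peg jammed at about 29 N and slid it back a few millimetres in the grip; I backed off and repeated the push along an arc.

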